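Weigh out and stack the draughts tubs, then ring

TASK

The draughts tubs lying on the ledge look alike but some are full and some are empty, which you can only feel by their weight. Lay the full ones side by side in the seats of the wooden rack, one tub to a seat, and saddle every empty one on top in the dip between two full ones, all of them in line with the seats and centred over the rack; when the pile is finished press the bell's plunger right down to its stop to call the attendant, and let go. Leave the dice cup, chess box, bowl of caps and stack of draughts where they are.

Things in the scene. Friction and masses are not known exactly. Their poses are not given: they have to be found in the camera images.
- tub_a: one of up to six draughts tubs (absent ones read None): closed plastic drum with flat ends and black rubber rims lying on its side, 56 mm diameter, 62 mm long; origin at the drum's centre, own x along the drum's axis. All look alike; a full one weighs 0.36 to 0.46 kg, an empty one 0.07 to 0.10 kg, and the name does not tell which. 3 or 4 full and 1 or 2 empty tubs are present
- tub_b: one of up to six draughts tubs (absent ones read None): closed plastic drum with flat ends and black rubber rims lying on its side, 56 mm diameter, 62 mm long; origin at the drum's centre, own x along the drum's axis. All look alike; a full one weighs 0.36 to 0.46 kg, an empty one 0.07 to 0.10 kg, and the name does not tell which. 3 or 4 full and 1 or 2 empty tubs are present
- tub_c: one of up to six draughts tubs (absent ones read None): closed plastic drum with flat ends and black rubber rims lying on its side, 56 mm diameter, 62 mm long; origin at the drum's centre, own x along the drum's axis. All look alike; a full one weighs 0.36 to 0.46 kg, an empty one 0.07 to 0.10 kg, and the name does not tell which. 3 or 4 full and 1 or 2 empty tubs are present
- tub_d: one of up to six draughts tubs (absent ones read None): closed plastic drum with flat ends and black rubber rims lying on its side, 56 mm diameter, 62 mm long; origin at the drum's centre, own x along the drum's axis. All look alike; a full one weighs 0.36 to 0.46 kg, an empty one 0.07 to 0.10 kg, and the name does not tell which. 3 or 4 full and 1 or 2 empty tubs are present
- tub_e: one of up to six draughts tubs (absent ones read None): closed plastic drum with flat ends and black rubber rims lying on its side, 56 mm diameter, 62 mm long; origin at the drum's centre, own x along the drum's axis. All look alike; a full one weighs 0.36 to 0.46 kg, an empty one 0.07 to 0.10 kg, and the name does not tell which. 3 or 4 full and 1 or 2 empty tubs are present
- tub_f: one of up to six draughts tubs (absent ones read None): closed plastic drum with flat ends and black rubber rims lying on its side, 56 mm diameter, 62 mm long; origin at the drum's centre, own x along the drum's axis. All look alike; a full one weighs 0.36 to 0.46 kg, an empty one 0.07 to 0.10 kg, and the name does not tell which. 3 or 4 full and 1 or 2 empty tubs are present
- rack: fixed wooden rack; origin at the centre of its underside. Board 50 (x) by 270 (y) by 12 mm high with five battens along x, 20 wide, 10 high, 60 mm apart. Between them four seats at y = -90, -30, 30, 90 mm: a tub lies there along x on the battens' edges, its centre 41.5 mm up, its ends 6 mm past the board. A tub saddled on two neighbours has its centre 89 mm up
- kerb: fixed low yellow kerb, 18 mm high and 25 mm wide, round the playing surface on which tubs, rack and bell stand; it encloses 310 mm (x) by 760 mm (y); origin on the ledge at the centre of the enclosed surface
- bell: freestanding steel desk bell, 0.6 kg, dome 76 mm across and 42 mm high; origin at the centre of its underside, z up
- bell_top (a point): top of the bell's press plunger, a steel button 22 mm across, 60 mm above the ledge when up
- plunger (a joint): travel of the bell's plunger (m): 0 up, 0.008 down at its stop; it takes about 5 N to reach the stop and springs back
- dice_cup: bystander: black plastic dice cup, upright, 76 mm across, 95 mm high; origin at the centre of its underside
- chess_box: bystander: closed plastic chess box with sliding latch, 140 x 240 x 45 mm; origin at the centre of its underside
- cap_bowl: bystander: ceramic bowl of bottle caps, 132 mm across, 50 mm high; origin at the centre of its underside
- draughts: bystander: stack of three wooden draughts, 44 mm across, 34 mm high; origin at the centre of its underside
There are look-alikes about, which are no part of the job. What is shaped like the tub_c but green or yellow is not meant. What is shaped like the tub_d but yellow is not meant.

How it is judged (in metres and radians):
On the way, in this order (a step that is already met when the one before it is completed fails the run):
1. all full tubs lie in the rack's seats and all empty tubs are saddled on top between two full ones (x of tub_a in the frame of rack between -0.016 and 0.016 m and angle between the x axis of each of tub_a, tub_b, tub_c, tub_d, tub_e, tub_f and the x axis of rack, either way round below 0.25 rad and ((y of tub_a in the frame of rack between -0.1 and 0.1 m and z of tub_a in the frame of rack between 0.036 and 0.0465 m and contact force between tub_a and rack above 3 N) or (y of tub_a in the frame of rack between -0.07 and 0.07 m and z of tub_a in the frame of rack between 0.082 and 0.0955 m and contact force between tub_a and anything else below 2 N)) and x of tub_b in the frame of rack between -0.016 and 0.016 m and ((y of tub_b in the frame of rack between -0.1 and 0.1 m and z of tub_b in the frame of rack between 0.036 and 0.0465 m and contact force between tub_b and rack above 3 N) or (y of tub_b in the frame of rack between -0.07 and 0.07 m and z of tub_b in the frame of rack between 0.082 and 0.0955 m and contact force between tub_b and anything else below 2 N)) and x of tub_c in the frame of rack between -0.016 and 0.016 m and ((y of tub_c in the frame of rack between -0.1 and 0.1 m and z of tub_c in the frame of rack between 0.036 and 0.0465 m and contact force between tub_c and rack above 3 N) or (y of tub_c in the frame of rack between -0.07 and 0.07 m and z of tub_c in the frame of rack between 0.082 and 0.0955 m and contact force between tub_c and anything else below 2 N)) and x of tub_d in the frame of rack between -0.016 and 0.016 m and ((y of tub_d in the frame of rack between -0.1 and 0.1 m and z of tub_d in the frame of rack between 0.036 and 0.0465 m and contact force between tub_d and rack above 3 N) or (y of tub_d in the frame of rack between -0.07 and 0.07 m and z of tub_d in the frame of rack between 0.082 and 0.0955 m and contact force between tub_d and anything else below 2 N)) and x of tub_e in the frame of rack between -0.016 and 0.016 m and ((y of tub_e in the frame of rack between -0.1 and 0.1 m and z of tub_e in the frame of rack between 0.036 and 0.0465 m and contact force between tub_e and rack above 3 N) or (y of tub_e in the frame of rack between -0.07 and 0.07 m and z of tub_e in the frame of rack between 0.082 and 0.0955 m and contact force between tub_e and anything else below 2 N)) and x of tub_f in the frame of rack between -0.016 and 0.016 m and ((y of tub_f in the frame of rack between -0.1 and 0.1 m and z of tub_f in the frame of rack between 0.036 and 0.0465 m and contact force between tub_f and rack above 3 N) or (y of tub_f in the frame of rack between -0.07 and 0.07 m and z of tub_f in the frame of rack between 0.082 and 0.0955 m and contact force between tub_f and anything else below 2 N))), for 0.3 s.
2. the bell's plunger is pressed down to its stop (value of joint plunger above 0.0068 m), for 0.05 s.
At the end, for the whole second after the job is handed in: every full tub in a rack seat (over 3 N on it, centre 36 to 46.5 mm above its underside), every empty one saddled on two full ones (82 to 95.5 mm), each within 16 mm of the rack's centre line and 0.25 rad of the seats, at rest; bell pressed after that (6.8 of 8 mm) and up again (all of step 1 and linear speed of each of tub_a, tub_b, tub_c, tub_d, tub_e, tub_f below 0.02 m/s and value of joint plunger below 0.002 m); the robot touches nothing.
It fails at once if a bystander is moved more than 3 cm (distance of any of dice_cup, chess_box, cap_bowl, draughts from where it was at the start of the episode above 0.03 m).
It fails at once if a tub falls off the ledge (height (world z) of any of tub_a, tub_b, tub_c, tub_d, tub_e, tub_f below -0.03 m).
Of tub_a, tub_b, tub_c, tub_d, tub_e, tub_f only 5 to 6 are there at a start; the rules pass over those that are not, and their reading is None.
At some moment in a run one of bell may be knocked a few centimetres aside while the robot is not near it.
Once in a run the grip may slacken for a moment while it holds something.
It also fails if it takes over 208 s, if anything falls off the work surface, if the arm or the gripper's body presses on something with over 40 N, if the wrist force passes 120 N, or if a joint passes its speed limit or range.

ROBOT

A 7-joint arm with a two-finger parallel gripper is mounted at the origin on the work surface. World frame = base frame: x ahead of the robot, y to its left, z up, the work surface at z = 0. Lengths are in mm, angles in rad, forces in N, time in s.
With the tool pointing down it reaches from about 350 to 775 mm from the base axis. Payload 3.1 kg.
Tool frame: the origin (TCP) lies at the very end of the fingers, on their centre line; the grasp point (between the pads) lies hold_point_z behind it (hold_point_z is the distance from the TCP to the grasp point, in mm); x points along the fingers, z is the direction in which the jaws open and shut, and the axes are right-handed (so a half turn about x gives the same grasp; the last joint's range is limited). The gripper opens to 85 mm and grips with 20 to 120 N. Pads are 22 mm wide; open, the fingers measure 114 mm over their backs; the gripper's body (76 mm by 85 mm) begins 54 mm behind the grasp point. The pads swing forward as they close: fully open they stand 13 mm farther back than shut.
Start: joints at [-1.272, 0.311, 0.014, 1.512, -0.004, 1.319, -0.027], TCP at [183.806, 518.394, 231.304] pointing down, gripper open.
Joint ranges: [-2.7, 2.7], [-0.3, 1.91], [-1.27, 1.3], [0.12, 2.57], [-1.44, 4.58], [0.2, 2.03], [-3.05, 3.05]. Speed limits (rad/s): [2.79, 2.79, 3.14, 3.14, 3.14, 3.14, 3.14].

INTERFACE

Orientations are given as a unit quaternion [x, y, z, w].
In Python, from workcell import * gives the robot as it stands. The module is installed in compiled form; this text tells all that it offers.
- The arm moves only by the shell command python3 -m inch 'ROWS' [FORCE]. ROWS is JSON, a list of rows, each a list of 7 numbers: the shift along the tool's x, y, z in mm, then the turn, a rotation vector about the tool's x, y, z in rad, then the closure, from 0 (fully open) to 1 (shut). A call has 1 to 20 rows; each row is the pose to reach, as a shift and turn from the pose commanded when the call began, along the tool's axes at that moment; what a row does not reach only later rows make up. A row lasts 1/12 s, in which the tool goes at most 41.7 mm and 7.16 degrees, less where a joint would pass 70% of its speed; a pose out of reach is approached as far as the arm can. A call with a gripper value outside its range is refused whole. The fingers move at their own pace and stop on an object; FORCE is the grip in N (left out, the last holds). Time passes only in rows, so rows that repeat a pose let the fingers close. It gives the time, the measured TCP pose, the force and the opening at its end, in the units of the state.
- state(): the state, without advancing time (a new reading comes with each control period).
- capture(name): name is "scene" or "top"; returns a dict with "frame" (400x640x3 uint8, red, green, blue), "fx", "fy", "cx", "cy" (pixels), "R" (3x3) and "t" (3): a world point X has camera coordinates R X + t. Camera axes: x right, y down, z forward; pixel columns grow to the right and rows downward; lengths in mm; the calibration is good to about 2 mm. A picture is of the moment at which its call begins. There is no depth.
- close_job(): hands the job in, once; it reports no verdict.
The state is a dict: "time_s": time; "joints": joint angles; "dq": joint speeds; "joint_efforts": joint torques, N m; "tool_pos": TCP position; "tcp_rot": TCP orientation; "ft_force": force on the tool from outside, world axes, zero at the start; "wrist_torque": the same for the moment, N m; "width": opening from 0.0 (shut) to 1.0 (fully open).
Only numpy, scipy, OpenCV 4.12 (cv2) and the standard library are available. Lean on these libraries where they do the work, as an engineer would, in place of code of your own. Each camera call takes 0.05 s, during which the arm holds its last target.

## Working session

There is one attempt and no reset: what is moved stays moved. The work goes in short steps, Python scripts to look and compute and a shell command to move; the robot and the scene stay as the last step left them, time stands still between calls to the robot, and variables do not carry over. Pictures are saved under pics/ and viewed, and the job is handed in when it is done.

```bash
mkdir -p pics; ls
python3 - <<'E'
from workcell import *
import cv2
s=state(); print(s)
for n in ("scene","top"):
    c=capture(n); cv2.imwrite(f"pics/{n}0.png",c["frame"][:,:,::-1]); print(n,c["fx"],c["fy"],c["cx"],c["cy"],c["R"],c["t"])
E
```

```text
pics
{'time_s': 0.0, 'joints': array([-1.27171926,  0.31173602,  0.01400881,  1.51305207, -0.00439315,
        1.31916727, -0.02718233]), 'dq': array([ 0.0003537 ,  0.00052971,  0.00036522, -0.00212056,  0.00095279,
        0.00126223, -0.00187113]), 'joint_efforts': array([-3.87577784e-04, -3.79918206e+01,  1.45660546e-01, -2.30592728e+01,
        1.22853118e-02,  1.35171792e-02, -9.55275709e-06]), 'tool_pos': array([183.58075985, 517.69809947, 230.21743005]), 'tcp_rot': array([-0.40850605,  0.5781761 ,  0.4074934 ,  0.57687463]), 'ft_force': array([-0.24410202,  0.27539697,  0.15041061]), 'wrist_torque': array([-0.01920834,  0.02083057, -0.05744441]), 'width': 0.9995704155136959}
scene 436.1258211298272 436.1258211298272 312.22318820367207 200.3668965654545 [[ 0.30714178  0.95148593 -0.01839691]
 [ 0.71542778 -0.24360304 -0.65484399]
 [-0.62755639  0.18796829 -0.75554014]] [-129.193081   -286.12817392 1667.40572294]
top 474.31607001120386 474.31607001120386 323.388269732777 201.3352594685883 [[-0.00944693 -0.9999481  -0.00381436]
 [-0.98026071  0.01001414 -0.19745546]
 [ 0.19748341  0.00187372 -0.98030444]] [-1.44013077e+00  4.69099217e+02  1.49806242e+03]
```

View pics/scene0.png

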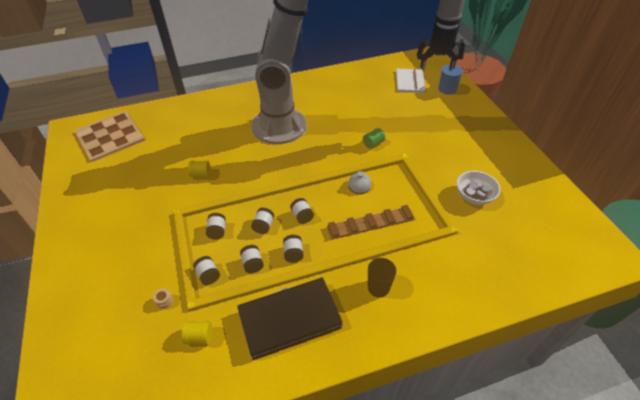

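View pics/top0.png

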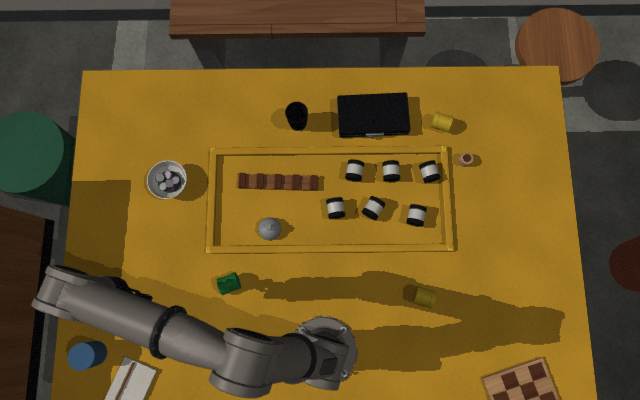

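```bash
cat > h.py <<'E'
from workcell import *
import numpy as np, cv2
from scipy.spatial.transform import Rotation as Rot
def ray(c,u,v,z):
    R=np.array(c["R"]);t=np.array(c["t"]);C=-R.T@t
    d=R.T@np.array([(u-c["cx"])/c["fx"],(v-c["cy"])/c["fy"],1]);return C+d*(z-C[2])/d[2]
def proj(c,X):
    p=np.array(c["R"])@np.array(X,float)+np.array(c["t"]);return np.array([c["fx"]*p[0]/p[2]+c["cx"],c["fy"]*p[1]/p[2]+c["cy"]])
E
python3 - <<'E'
import workcell; print([n for n in dir(workcell) if n[0]!='_'])
from h import *
print(getattr(workcell,'hold_point_z',None))
s=state();R=Rot.from_quat(s['tcp_rot']).as_matrix();print(R.round(3))
for n,(x0,y0,x1,y1) in dict(top=(200,140,460,260),scene=(165,150,465,310)).items():
    c=capture(n);f=c["frame"][:,:,::-1]
    k=min(800//(x1-x0),600//(y1-y0));cv2.imwrite(f"pics/{n}_z.png",cv2.resize(f[y0:y1,x0:x1],None,fx=k,fy=k,interpolation=cv2.INTER_CUBIC)); print(n,k)
    hsv=cv2.cvtColor(f,cv2.COLOR_BGR2HSV)
    m=((hsv[:,:,1]<60)&(hsv[:,:,2]>110)).astype(np.uint8);m[:y0]=0;m[y1:]=0;m[:,:x0]=0;m[:,x1:]=0
    nn,l,st,ce=cv2.connectedComponentsWithStats(m)
    for i in range(1,nn):
        if st[i,4]>25: print(st[i],ce[i].round(1),ray(c,*ce[i],35).round(0))
E
```

```text
['Unreachable', 'capture', 'close_job', 'hold_point_z', 'state']
18.700000000000003
[[-0.001 -0.943  0.334]
 [-0.002  0.334  0.943]
 [-1.    -0.    -0.002]]
top 3
[347 164  13  10 111] [353.2 168.3] [ 582. -106.   35.]
[383 165  14  10 121] [389.6 169.2] [ 578. -227.   35.]
[421 165  15  13 130] [428.1 170.4] [ 573. -355.   35.]
[365 200  16  13 121] [372.7 205.8] [ 455. -167.   35.]
[328 202  13  11 119] [333.8 206.7] [453. -40.  35.]
[408 209  15  11 128] [415.2 213.5] [ 428. -305.   35.]
[259 221  13  15 144] [264.3 228.4] [384. 187.  35.]
scene 2
[349 171  22  20 319] [359.6 181.8] [405. 168.  35.]
[458 173   7  25 130] [461.5 184.4] [521. 473.  35.]
[292 200  18  16 152] [299.8 206.4] [442. -47.  35.]
[255 210  18  15 165] [264.1 216.4] [ 445. -162.   35.]
[208 216  17  12 167] [216.2 221.1] [ 417. -304.   35.]
[284 238  18  13 184] [292.6 243.6] [ 570. -107.   35.]
[242 248  19  15 190] [250.3 254.1] [ 567. -232.   35.]
[195 259  21  17 204] [204.1 265.9] [ 564. -363.   35.]
```

```bash
python3 -c "
from PIL import Image" 2>&1|tail -1; ls pics
```

```text
scene0.png
scene_z.png
top0.png
top_z.png
```

View pics/top_z.png

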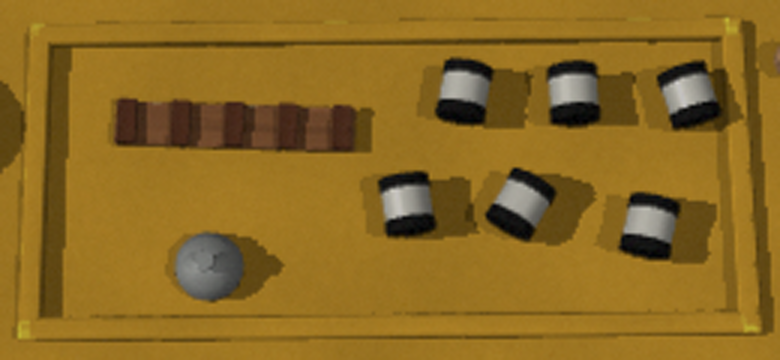

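View pics/scene_z.png

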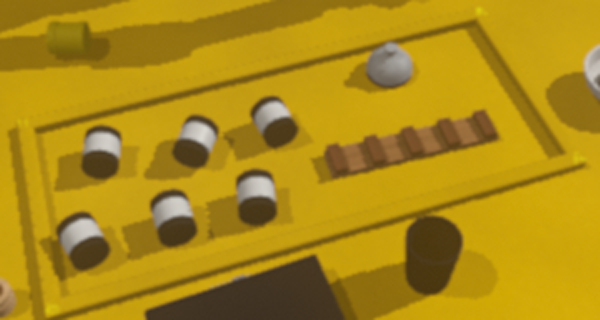

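```bash
cat >> h.py <<'E'
def tubs(c,roi,z=28,k=4):
    x0,y0,x1,y1=roi
    f=cv2.resize(np.ascontiguousarray(c["frame"][y0:y1,x0:x1,::-1]),None,fx=k,fy=k,interpolation=cv2.INTER_CUBIC)
    hsv=cv2.cvtColor(f,cv2.COLOR_BGR2HSV)
    w=(hsv[:,:,1]<90)&(hsv[:,:,2]>80); b=f.max(2)<50
    m=cv2.morphologyEx((w|b).astype(np.uint8),cv2.MORPH_OPEN,np.ones((5,5)))
    out=[]
    P=lambda p:((np.array(p,float)+.5)/k-.5+[x0,y0])
    n,l,st,ce=cv2.connectedComponentsWithStats(m)
    for i in range(1,n):
        if st[i,4]<150*k*k or st[i,4]>900*k*k: continue
        mi=(l==i);cn=max(cv2.findContours(mi.astype(np.uint8),0,2)[0],key=cv2.contourArea)
        r=cv2.minAreaRect(cn)
        nb,lb,sb,cb=cv2.connectedComponentsWithStats((mi&b).astype(np.uint8))
        o=np.argsort(-sb[1:,4])[:2]+1
        ctr=ray(c,*P(r[0]),z)[:2]; ang=None
        if len(o)==2:
            a,bb=[ray(c,*P(cb[j]),z)[:2] for j in o]; d=a-bb
            if d[0]<0:d=-d
            ang=np.degrees(np.arctan2(d[1],d[0]))
        out.append((P(r[0]),ctr,ang,np.array(r[1])/k,st[i,4]/k/k))
    return out,f,m
E
python3 - <<'E'
from h import *
c=capture("top")
o,f,m=tubs(c,(310,150,450,235))
for t in o: print(t[0].round(1),t[1].round(1),None if t[2] is None else round(t[2],1),t[3].round(1),t[4])
# rack corners
x0,y0,x1,y1=225,165,325,200
f=cv2.resize(np.ascontiguousarray(c["frame"][y0:y1,x0:x1,::-1]),None,fx=8,fy=8,interpolation=cv2.INTER_CUBIC)
hsv=cv2.cvtColor(f,cv2.COLOR_BGR2HSV)
m=((hsv[:,:,0]<13)).astype(np.uint8);m=cv2.morphologyEx(m,cv2.MORPH_OPEN,np.ones((9,9)));m=cv2.morphologyEx(m,cv2.MORPH_CLOSE,np.ones((15,15)))
cn=max(cv2.findContours(m,0,2)[0],key=cv2.contourArea)
r=cv2.minAreaRect(cn);print(r)
P=lambda p:((np.array(p)+.5)/8-.5+[x0,y0])
b=cv2.boxPoints(r);print([ray(c,*P(p),12).round(1) for p in b],ray(c,*P(r[0]),12))
v=f.copy();cv2.drawContours(v,[cn],-1,(0,255,0),1);cv2.drawContours(v,[b.astype(int)],-1,(255,0,0),1);cv2.imwrite("pics/rack.png",v)
E
```

```text
[429.5 171.3] [ 571.5 -361.1] 16.5 [20.8 17.2] 310.5625
[353.8 171.9] [ 572.  -108.6] None [16.2 17.7] 252.875
[391.  172.6] [ 568.2 -232.4] None [17.5 16.4] 255.625
[335.4 207.8] [450.7 -45.4] 8.2 [20.8 16.6] 306.9375
[372.3 209.3] [ 444.5 -166.3] None [16.7 17.1] 255.3125
[415.6 216.8] [ 418.2 -307.4] None [16.9 17.4] 258.9375
((413.5819091796875, 133.30267333984375), (116.10316467285156, 99.54317474365234), 81.57302856445312)
[array([568.6, 176.4,  12. ]), array([574.5, 134.9,  12. ]), array([524.8, 127.4,  12. ]), array([518.9, 168.6,  12. ])] [546.6449206  151.79095618  12.        ]
```

View pics/rack.png

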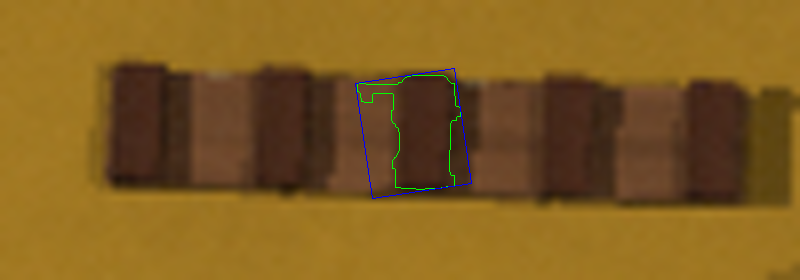

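Run:
```python
from h import *
c=capture("top")
f=c["frame"][:,:,::-1];hsv=cv2.cvtColor(np.ascontiguousarray(f),cv2.COLOR_BGR2HSV)
for v in range(160,184): print(v,f[v,353].tolist(),hsv[v,353].tolist(), f[v,362].tolist(),hsv[v,362].tolist())
P=lambda p:((np.array(p)+.5)/8-.5+[225,165])
for e in [(137,125),(716,142),(427,133.5)]: print(ray(c,*P(e),11))
for u,v in[(110,63),(745,202),(110,188),(745,82)]: print(u,v,ray(c,*P((u,v)),0),ray(c,*P((u,v)),22))
print(-np.array(c["R"]).T@np.array(c["t"]))
```

```text
160 [19, 21, 20] [45, 24, 21] [30, 114, 152] [21, 205, 152]
161 [19, 19, 20] [0, 13, 20] [26, 89, 118] [21, 199, 118]
162 [31, 34, 33] [40, 23, 34] [9, 13, 15] [20, 102, 15]
163 [86, 90, 92] [20, 17, 92] [7, 5, 6] [135, 73, 7]
164 [163, 172, 175] [23, 17, 175] [11, 13, 11] [60, 39, 13]
165 [163, 171, 174] [22, 16, 174] [20, 21, 20] [60, 12, 21]
166 [163, 172, 174] [25, 16, 174] [54, 56, 58] [15, 18, 58]
167 [160, 169, 171] [25, 16, 171] [84, 90, 92] [23, 22, 92]
168 [157, 167, 170] [23, 20, 170] [83, 90, 93] [21, 27, 93]
169 [160, 171, 171] [30, 16, 171] [80, 88, 90] [24, 28, 90]
170 [158, 168, 169] [27, 17, 169] [76, 85, 88] [23, 35, 88]
171 [158, 166, 168] [24, 15, 168] [61, 82, 90] [22, 82, 90]
172 [148, 156, 158] [24, 16, 158] [56, 80, 90] [21, 96, 90]
173 [55, 57, 58] [20, 13, 58] [39, 74, 90] [21, 144, 90]
174 [17, 21, 20] [38, 49, 21] [27, 72, 92] [21, 180, 92]
175 [18, 20, 21] [20, 36, 21] [24, 67, 88] [20, 185, 88]
176 [19, 20, 22] [10, 35, 22] [11, 68, 91] [21, 224, 91]
177 [9, 13, 15] [20, 102, 15] [20, 63, 81] [21, 192, 81]
178 [8, 8, 7] [90, 32, 8] [19, 73, 97] [21, 205, 97]
179 [8, 9, 10] [15, 51, 10] [20, 74, 98] [21, 203, 98]
180 [8, 15, 19] [19, 148, 19] [18, 71, 95] [21, 207, 95]
181 [16, 57, 78] [20, 203, 78] [19, 71, 95] [21, 204, 95]
182 [34, 117, 157] [20, 200, 157] [22, 83, 110] [21, 204, 110]
183 [35, 119, 158] [20, 199, 158] [34, 120, 159] [21, 200, 159]
[551.69626271 268.35663521  11.        ]
[541.81143232  24.74755936  11.        ]
[546.74793294 146.24985174  11.        ]
110 63 [581.71142136 282.47942985   0.        ] [575.82483076 278.37270427  22.        ]
745 202 [518.34047769  12.89950387   0.        ] [513.34690557  12.59167794  22.        ]
110 188 [527.16788336 281.06212751   0.        ] [522.04991611 276.97537445  22.        ]
745 82 [570.55750191  12.53012477   0.        ] [564.82809148  12.2275041   22.        ]
[ 163.9834464    -8.94463472 1561.17795028]
```

```bash
sed -i 's/w=(hsv.*$/w=(hsv[:,:,1]<110)\&(hsv[:,:,2]>44); b=f.max(2)<48/' h.py
python3 - <<'E'
from h import *
for n,roi in (("top",(310,150,450,235)),("scene",(185,185,325,295))):
    c=capture(n)
    o,f,m=tubs(c,roi)
    for t in o: print(t[0].round(1),t[1].round(1),None if t[2] is None else round(t[2],1),t[3].round(1),t[4])
c2=capture("scene");x0,y0,x1,y1=320,195,420,245
cv2.imwrite("pics/rack2.png",cv2.resize(c2["frame"][y0:y1,x0:x1,::-1],None,fx=8,fy=8,interpolation=cv2.INTER_CUBIC))
Rk=Rot.from_euler('z',-2.3,degrees=True).as_matrix();o=np.array([546.6,146.2,0])
for s in (-1,1):
  for q in ((-25,130*s,22),(25,130*s,22)): print(q,(((proj(c2,Rk@np.array(q)+o)-[x0,y0])+.5)*8-.5).round(0))
E
```

```text
[354.3 170.2] [ 578.  -110.4] -12.3 [16.3 21.3] 320.5625
[390.8 170.8] [ 574.7 -232. ] 1.1 [21.2 16.3] 324.125
[429.5 171.3] [ 571.6 -360.9] 16.3 [20.7 17.2] 326.1875
[373.3 207.5] [ 450.3 -169.9] -33.3 [16.6 21.2] 330.8125
[335.3 207.8] [450.6 -45.1] 7.9 [20.9 16.5] 322.625
[416.1 215. ] [ 424.2 -309.4] -15.8 [17. 21.] 331.5625
[299.6 206.6] [436.9 -46.3] None [13.2 17.7] 188.0
[264.1 216.3] [ 439.4 -160.8] None [17.8 13.9] 201.5625
[216.1 221. ] [ 410.  -304.6] None [18.4 13.7] 203.1875
[292.6 243.7] [ 565.7 -106.5] None [14.5 19. ] 223.5
[250.1 254.1] [ 561.7 -232.2] None [14.4 19.6] 232.375
[204.  266.1] [ 559.8 -364.3] None [14.5 20.8] 241.9375
(-25, -130, 22) [ 61. 216.]
(25, -130, 22) [100. 318.]
(-25, 130, 22) [694.  69.]
(25, 130, 22) [746. 164.]
```

View pics/rack2.png

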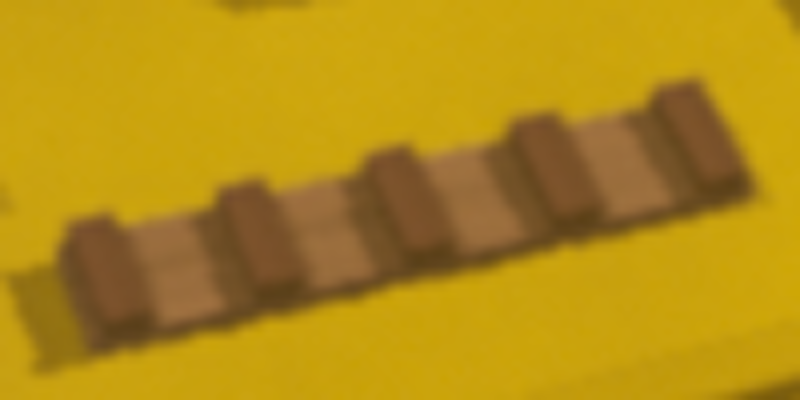

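```bash
cat >> h.py <<'E'
def to(x,y,z,ang):
    s=state();R=Rot.from_quat(s['tcp_rot']).as_matrix();p=np.array(s['tool_pos'])
    zc=np.array([np.cos(np.radians(ang)),np.sin(np.radians(ang)),0])
    if zc@R[:,2]<0: zc=-zc
    xt=np.array([0,0,-1.]);T=np.stack([xt,np.cross(zc,xt),zc],1)
    print("t",round(s['time_s'],2),"pos",p.round(1),"ang",np.degrees(np.arctan2(R[1,2],R[0,2])).round(1),"w",round(s['width'],3),"F",np.round(s['ft_force'],2))
    print("shift",(R.T@(np.array([x,y,z])-p)).round(1),"turn",Rot.from_matrix(R.T@T).as_rotvec().round(3))
E
cat > go.py <<'E'
import sys
from h import *
to(*map(float,sys.argv[1:5]))
E
python3 go.py 578 -110 150 -12.3
python3 - <<'E'
from h import *
c=capture("top")
for u,v in ((330,153.5),(330,246)): print(ray(c,u,v,0))
E
```

```text
t 0.45 pos [183.8 518.3 231.2] ang 70.5 w 0.995 F [ 0.24  1.14 -0.38]
shift [  81.3 -581.5 -460.5] turn [ 1.445 -0.     0.   ]
[645.46874094 -30.19771445   0.        ]
[328.14780805 -26.32637745   0.        ]
```

```bash
python3 -m inch '[[0,-10,-8,0.03,0,0,0],[0,-30,-24,0.08,0,0,0],[0,-58,-46,0.15,0,0,0],[0,-87,-69,0.22,0,0,0],[0,-116,-92,0.29,0,0,0],[0,-145,-115,0.36,0,0,0],[0,-174,-138,0.43,0,0,0],[0,-203,-161,0.5,0,0,0],[0,-232,-184,0.58,0,0,0],[0,-261,-207,0.65,0,0,0],[0,-290,-230,0.72,0,0,0],[0,-319,-253,0.79,0,0,0],[0,-348,-276,0.87,0,0,0],[0,-377,-299,0.94,0,0,0],[0,-406,-322,1.01,0,0,0],[0,-435,-345,1.08,0,0,0],[0,-464,-368,1.16,0,0,0],[0,-493,-391,1.23,0,0,0],[0,-522,-414,1.3,0,0,0],[0,-545,-432,1.36,0,0,0]]' 60; python3 go.py 578 -110 100 -12.3
```

```text
time_s: 2.17
tool_pos: [553.3, -75.1, 231.6]
tcp_rot: [0.048, 0.705, -0.049, 0.706]
ft_force: [1.2, -1.6, 0.5]
width: 1.001
t 2.17 pos [553.3 -75.1 231.6] ang -7.9 w 1.001 F [ 1.23 -1.65  0.48]
shift [131.7 -31.   29.1] turn [0.077 0.001 0.001]
```

```bash
python3 -m inch '[[20,-15,14,0.04,0,0,0],[50,-27,25,0.07,0,0,0],[80,-31,29,0.077,0,0,0],[110,-31,29,0.077,0,0,0],[130,-31,29,0.077,0,0,0],[131,-31,29,0.077,0,0,0],[131,-31,29,0.077,0,0,0]]'; python3 go.py 578 -110 16 -12.3
python3 - <<'E'
from h import *
for n in("top","scene"):
    cv2.imwrite(f"pics/{n}_a.png",capture(n)["frame"][:,:,::-1])
E
```

```text
time_s: 2.75
tool_pos: [576.5, -105.7, 99.6]
tcp_rot: [0.074, 0.704, -0.074, 0.702]
ft_force: [1.1, -0.1, 0.0]
width: 0.996
t 2.75 pos [ 576.5 -105.7   99.6] ang -11.9 w 0.996 F [ 1.08 -0.15  0.01]
shift [83.5 -3.9  2.6] turn [ 0.006 -0.003  0.   ]
```

View pics/scene_a.png

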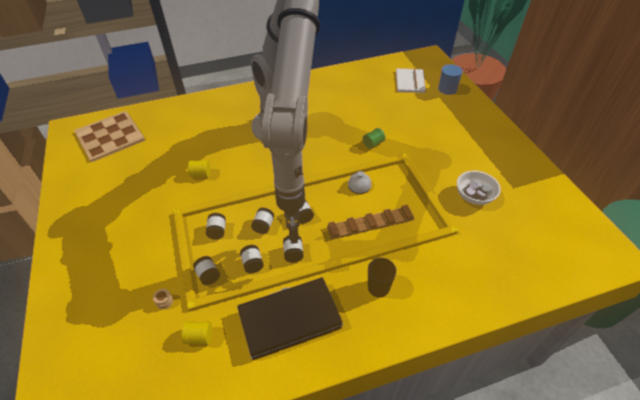

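```bash
python3 -m inch '[[15,-3,2,0,0,0,0.05],[35,-3,2,0,0,0,0.05],[55,-3,2,0,0,0,0.05],[72,-3,2,0,0,0,0.05],[82,-3,2,0,0,0,0.05],[83,-3,2,0,0,0,0.05],[83,-3,2,0,0,0,0.05]]'; python3 go.py 578 -110 16 -12.3
```

```text
time_s: 3.43
tool_pos: [580.0, -108.9, 18.4]
tcp_rot: [0.073, 0.703, -0.073, 0.704]
ft_force: [-0.1, -0.3, -0.7]
width: 0.946
t 3.43 pos [ 580.  -108.9   18.4] ang -11.8 w 0.946 F [-0.14 -0.33 -0.68]
shift [ 2.4 -1.5 -1.7] turn [ 0.008  0.002 -0.   ]
```

Close, then lift.

```bash
python3 -m inch '[[2,-1,-1,0,0,0,0.4],[2,-1,-1,0,0,0,0.7],[2,-1,-1,0,0,0,0.7],[2,-1,-1,0,0,0,0.7],[2,-1,-1,0,0,0,0.7],[2,-1,-1,0,0,0,0.7]]' 50; python3 -m inch '[[-10,0,0,0,0,0,0.7],[-30,0,0,0,0,0,0.7],[-50,0,0,0,0,0,0.7],[-65,0,0,0,0,0,0.7],[-70,0,0,0,0,0,0.7],[-70,0,0,0,0,0,0.7],[-70,0,0,0,0,0,0.7],[-70,0,0,0,0,0,0.7],[-70,0,0,0,0,0,0.7]]';  python3 - <<'E'
from h import *
for n in("top","scene"):
    cv2.imwrite(f"pics/{n}_b.png",cv2.resize(capture(n)["frame"][140:300,170:480,::-1],None,fx=2.5,fy=2.5))
print(state()['ft_force'],state()['time_s'])
E
```

```text
time_s: 3.93
tool_pos: [579.3, -110.2, 17.0]
tcp_rot: [0.073, 0.702, -0.073, 0.704]
ft_force: [-0.3, 0.6, 5.5]
width: 0.717
time_s: 4.68
tool_pos: [576.9, -109.1, 83.9]
tcp_rot: [0.073, 0.704, -0.073, 0.702]
ft_force: [-0.1, 0.2, -0.7]
width: 0.715
[-0.04015355  0.15725862 -1.13245191] 4.7833
```

View pics/scene_b.png

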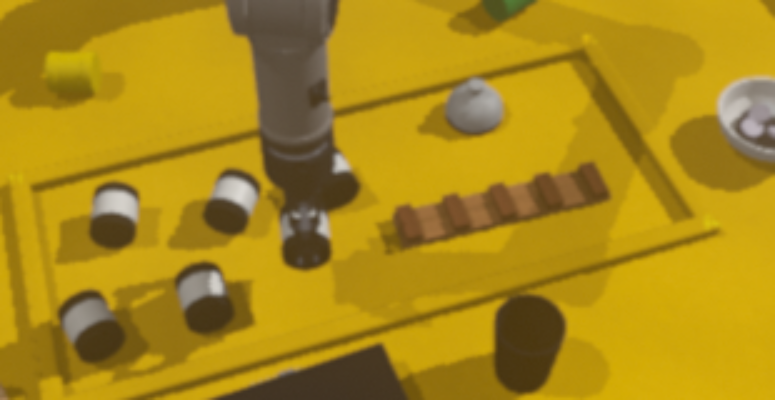

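```bash
python3 -m inch '[[15,0,0,0,0,0,0.7],[35,0,0,0,0,0,0.7],[52,0,0,0,0,0,0.7],[62,0,0,0,0,0,0.7],[66,0,0,0,0,0,0.7],[67,0,0,0,0,0,0.7],[67,0,0,0,0,0,0.6],[67,0,0,0,0,0,0.2],[67,0,0,0,0,0,0.05],[67,0,0,0,0,0,0.05],[55,0,0,0,0,0,0.05],[30,0,0,0,0,0,0],[0,0,0,0,0,0,0],[-10,0,0,0,0,0,0]]';  python3 go.py 450.6 -45 100 8
```

```text
time_s: 5.95
tool_pos: [581.0, -110.8, 100.7]
tcp_rot: [0.073, 0.7, -0.073, 0.706]
ft_force: [1.1, -0.4, 1.0]
width: 1.0
t 5.95 pos [ 581.  -110.8  100.7] ang -11.9 w 1.0 F [ 1.07 -0.44  0.97]
shift [  -0.5   37.6 -141.1] turn [-0.347  0.008  0.001]
```

```bash
python3 -m inch '[[0,4,-12,-0.04,0,0,0],[0,12,-40,-0.12,0,0,0],[0,20,-75,-0.2,0,0,0],[0,29,-108,-0.28,0,0,0],[0,35,-132,-0.34,0,0,0],[0,38,-141,-0.347,0.008,0,0],[0,38,-141,-0.347,0.008,0,0],[0,38,-141,-0.347,0.008,0,0]]'; python3 go.py 450.6 -45 16 8
```

```text
time_s: 6.62
tool_pos: [449.4, -43.6, 96.2]
tcp_rot: [-0.049, 0.707, 0.049, 0.704]
ft_force: [0.2, -0.3, 0.2]
width: 0.997
t 6.62 pos [449.4 -43.6  96.2] ang 8.0 w 0.997 F [ 0.2  -0.28  0.25]
shift [80.2 -1.6  1.4] turn [-0.    -0.005 -0.001]
```

```bash
python3 -m inch '[[15,-1,1,0,0,0,0.05],[40,-1,1,0,0,0,0.05],[62,-1,1,0,0,0,0.05],[76,-1,1,0,0,0,0.05],[80,-1,1,0,0,0,0.05],[80,-1,1,0,0,0,0.05],[80,-1,1,0,0,0,0.4],[80,-1,1,0,0,0,0.7],[80,-1,1,0,0,0,0.7],[80,-1,1,0,0,0,0.7],[80,-1,1,0,0,0,0.7],[80,-1,1,0,0,0,0.7],[70,-1,1,0,0,0,0.7],[50,-1,1,0,0,0,0.7],[30,-1,1,0,0,0,0.7],[15,-1,1,0,0,0,0.7],[10,-1,1,0,0,0,0.7],[10,-1,1,0,0,0,0.7],[10,-1,1,0,0,0,0.7],[10,-1,1,0,0,0,0.7]]' 60; python3 -m inch '[[0,0,0,0,0,0,0.7],[0,0,0,0,0,0,0.7]]'; python3 go.py 544.4 56.1 110 -2.3
```

```text
time_s: 8.28
tool_pos: [446.8, -43.9, 83.8]
tcp_rot: [-0.049, 0.71, 0.05, 0.701]
ft_force: [0.2, -0.2, -4.0]
width: 0.717
time_s: 8.45
tool_pos: [447.8, -44.1, 84.3]
tcp_rot: [-0.049, 0.709, 0.05, 0.702]
ft_force: [-0.2, 0.4, -4.3]
width: 0.717
t 8.45 pos [447.8 -44.1  84.3] ang 8.0 w 0.717 F [-0.17  0.42 -4.26]
shift [-26.7  85.8 109.4] turn [ 0.18  -0.011 -0.001]
```

```bash
python3 -m inch '[[-5,8,10,0.02,0,0,0.7],[-12,22,28,0.05,0,0,0.7],[-15,38,49,0.1,0,0,0.7],[-15,54,70,0.13,0,0,0.7],[-15,70,90,0.16,0,0,0.7],[-15,81,104,0.18,-0.01,0,0.7],[-15,86,109,0.18,-0.01,0,0.7],[-15,86,109,0.18,-0.01,0,0.7],[-15,86,109,0.18,-0.01,0,0.7],[-15,86,109,0.18,-0.01,0,0.7]]'; python3 go.py 544.4 56.1 31 -2.3;python3 - <<'E'
from h import *
for n in("top","scene"):
    cv2.imwrite(f"pics/{n}_c.png",cv2.resize(capture(n)["frame"][140:300,190:480,::-1],None,fx=2.7,fy=2.7))
E
```

```text
time_s: 9.28
tool_pos: [543.6, 54.1, 99.1]
tcp_rot: [0.015, 0.707, -0.015, 0.707]
ft_force: [-0.5, 0.1, -4.6]
width: 0.717
t 9.28 pos [543.6  54.1  99.1] ang -2.4 w 0.717 F [-0.54  0.07 -4.58]
shift [68.1  2.   0.8] turn [-0.002 -0.     0.001]
```

View pics/scene_c.png

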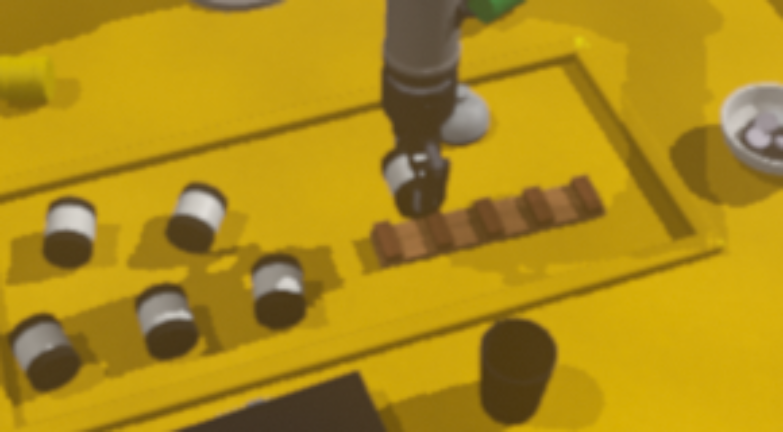

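View pics/top_c.png

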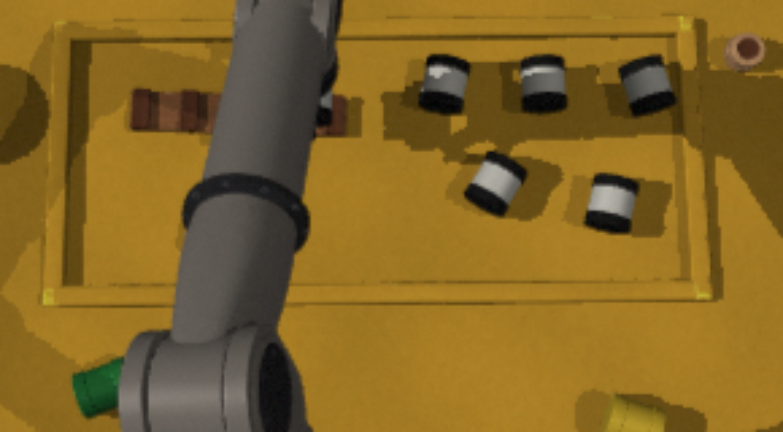

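```bash
python3 -m inch '[[10,2,1,0,0,0,0.7],[28,2,1,0,0,0,0.7],[46,2,1,0,0,0,0.7],[58,2,1,0,0,0,0.7],[64,2,1,0,0,0,0.7],[67,2,1,0,0,0,0.7],[68,2,1,0,0,0,0.7],[68,2,1,0,0,0,0.7]]'; python3 go.py 544.4 56.1 31 -2.3
python3 - <<'E'
from h import *
c=capture("scene");cv2.imwrite("pics/d.png",cv2.resize(c["frame"][170:260,290:430,::-1],None,fx=5,fy=5)); print(proj(c,(544.4,56.1,41.5)),((proj(c,(544.4,56.1,41.5))-[290,170])*5))
E
```

```text
time_s: 10.05
tool_pos: [546.7, 58.0, 32.0]
tcp_rot: [0.015, 0.706, -0.014, 0.708]
ft_force: [0.2, -0.1, -4.5]
width: 0.721
t 10.05 pos [546.7  58.   32. ] ang -2.3 w 0.721 F [ 0.15 -0.15 -4.51]
shift [ 0.9 -2.  -2.2] turn [-0.     0.003 -0.001]
[342.51237008 221.25774067] [262.56185039 256.28870334]
```

View pics/d.png

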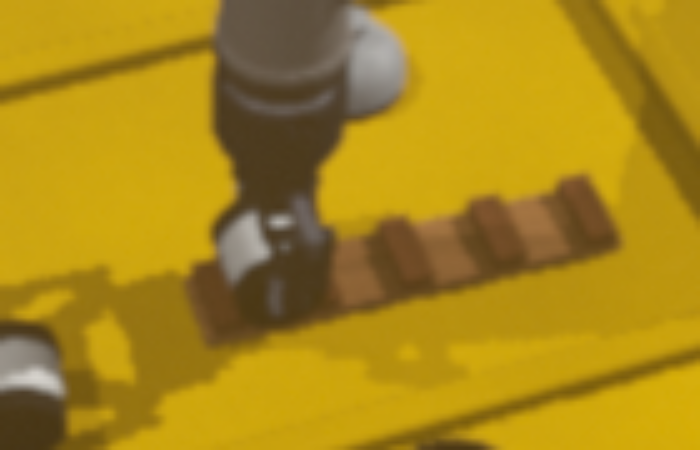

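```bash
python3 -m inch '[[1,-1,-1,0,0,0,0.7],[2,-2,-2,0,0,0,0.7],[2,-2,-2,0,0,0,0.7],[2,-2,-2,0,0,0,0.7]]'; python3 go.py 544.4 56.1 31 -2.3
```

```text
time_s: 10.43
tool_pos: [545.7, 56.9, 30.7]
tcp_rot: [0.015, 0.705, -0.013, 0.709]
ft_force: [2.7, 1.1, -0.6]
width: 0.716
t 10.43 pos [545.7  56.9  30.7] ang -2.3 w 0.716 F [ 2.71  1.13 -0.6 ]
shift [-0.3 -0.9 -1.2] turn [ 0.001  0.006 -0.002]
```

```bash
python3 -m inch '[[0,0,0,0,0,0,0.6],[0,0,0,0,0,0,0.4],[0,0,0,0,0,0,0.1],[0,0,0,0,0,0,0],[0,0,0,0,0,0,0],[-12,0,0,0,0,0,0],[-35,0,0,0,0,0,0],[-65,0,0,0,0,0,0],[-85,0,0,0,0,0,0],[-90,0,0,0,0,0,0],[-90,0,0,0,0,0,0]]'; python3 go.py 450.3 -170 110 -33.3
python3 - <<'E'
from h import *
c=capture("scene");cv2.imwrite("pics/e.png",cv2.resize(c["frame"][170:260,290:430,::-1],None,fx=5,fy=5));
E
```

```text
time_s: 11.35
tool_pos: [545.4, 55.9, 121.9]
tcp_rot: [0.015, 0.705, -0.014, 0.709]
ft_force: [1.3, -0.2, 0.5]
width: 1.004
t 11.35 pos [545.4  55.9 121.9] ang -2.3 w 1.004 F [ 1.3  -0.23  0.5 ]
shift [  11.  -229.6  -86. ] turn [ 0.541  0.006 -0.004]
```

View pics/e.png

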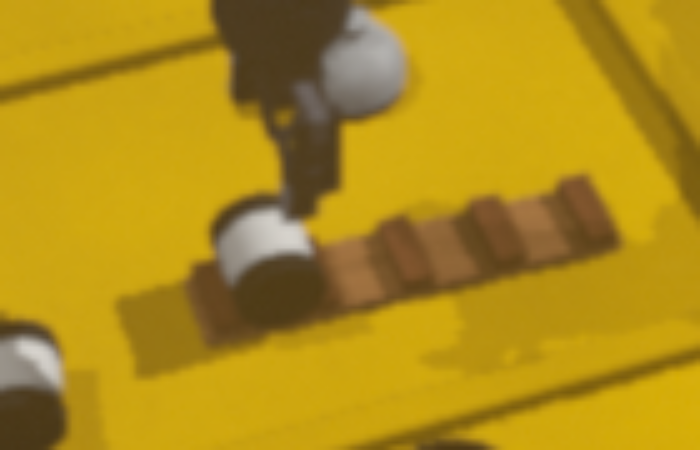

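```bash
python3 -m inch '[[0,-10,-4,0.03,0,0,0],[3,-33,-12,0.1,0,0,0],[6,-62,-23,0.17,0,0,0],[10,-95,-35,0.25,0,0,0],[10,-128,-48,0.33,0,0,0],[10,-160,-60,0.4,0,0,0],[10,-190,-71,0.47,0,0,0],[10,-213,-80,0.52,0,0,0],[10,-226,-85,0.54,0,0,0],[10,-230,-86,0.54,0.006,0,0],[10,-230,-86,0.54,0.006,-0.004,0],[10,-230,-86,0.54,0.006,-0.004,0]]'; python3 go.py 450.3 -170 16 -33.3;python3 - <<'E'
from h import *
c=capture("top");o,f,m=tubs(c,(310,150,450,235))
for t in o: print(t[0].round(1),t[1].round(1),None if t[2] is None else round(t[2],1),t[3].round(1),t[4])
E
```

```text
time_s: 12.4
tool_pos: [449.3, -168.4, 108.6]
tcp_rot: [0.201, 0.68, -0.202, 0.676]
ft_force: [0.4, 1.1, 0.6]
width: 0.998
t 12.4 pos [ 449.3 -168.4  108.6] ang -33.1 w 0.998 F [0.43 1.15 0.57]
shift [92.6 -0.6  2.1] turn [ 0.004 -0.005  0.003]
[354.1 170.8] [ 575.7 -109.6] -12.7 [16.3 21.3] 324.25
[429.4 171.2] [ 571.7 -360.8] 16.1 [20.8 17. ] 325.375
[416.  214.9] [ 424.4 -309. ] -16.5 [17.3 21. ] 332.9375
```

```bash
python3 -m inch '[[15,-1,2,0,0,0,0.05],[40,-1,2,0,0,0,0.05],[67,-1,2,0,0,0,0.05],[86,-1,2,0,0,0,0.05],[92,-1,2,0,0,0,0.05],[92,-1,2,0,0,0,0.05],[92,-1,2,0,0,0,0.4],[92,-1,2,0,0,0,0.7],[92,-1,2,0,0,0,0.7],[92,-1,2,0,0,0,0.7],[92,-1,2,0,0,0,0.7],[92,-1,2,0,0,0,0.7],[82,-1,2,0,0,0,0.7],[62,-1,2,0,0,0,0.7],[42,-1,2,0,0,0,0.7],[25,-1,2,0,0,0,0.7],[15,-1,2,0,0,0,0.7],[15,-1,2,0,0,0,0.7],[15,-1,2,0,0,0,0.7],[15,-1,2,0,0,0,0.7]]'; python3 -m inch '[[0,0,0,0,0,0,0.7],[0,0,0,0,0,0,0.7]]'; python3 go.py 546.8 116 115 -2.3
```

```text
time_s: 14.12
tool_pos: [448.6, -171.4, 93.1]
tcp_rot: [0.201, 0.68, -0.203, 0.675]
ft_force: [-0.5, 0.1, -4.8]
width: 0.718
time_s: 14.28
tool_pos: [448.9, -171.8, 93.1]
tcp_rot: [0.201, 0.68, -0.203, 0.675]
ft_force: [0.6, 0.6, -4.8]
width: 0.717
t 14.28 pos [ 448.9 -171.8   93.1] ang -33.2 w 0.717 F [ 0.62  0.56 -4.82]
shift [-22.8 294.2 -75.9] turn [-0.54  -0.007  0.003]
```

```bash
python3 -m inch '[[-5,8,-2,-0.02,0,0,0.7],[-12,30,-8,-0.07,0,0,0.7],[-18,58,-15,-0.12,0,0,0.7],[-23,86,-22,-0.18,0,0,0.7],[-23,114,-29,-0.23,0,0,0.7],[-23,142,-36,-0.28,0,0,0.7],[-23,170,-44,-0.33,0,0,0.7],[-23,198,-51,-0.38,0,0,0.7],[-23,226,-58,-0.43,0,0,0.7],[-23,254,-66,-0.48,0,0,0.7],[-23,276,-71,-0.52,0,0,0.7],[-23,290,-75,-0.54,0,0,0.7],[-23,294,-76,-0.54,-0.007,0.003,0.7],[-23,294,-76,-0.54,-0.007,0.003,0.7],[-23,294,-76,-0.54,-0.007,0.003,0.7]]'; python3 go.py 546.8 116 33 -2.3
```

```text
time_s: 15.53
tool_pos: [546.8, 113.3, 116.2]
tcp_rot: [0.014, 0.706, -0.016, 0.708]
ft_force: [-0.3, -0.8, -3.4]
width: 0.718
t 15.53 pos [546.8 113.3 116.2] ang -2.4 w 0.718 F [-0.27 -0.77 -3.4 ]
shift [83.2  2.9 -0.3] turn [-0.002  0.002  0.002]
```

```bash
python3 -m inch '[[10,3,0,0,0,0,0.7],[28,4,0,0,0,0,0.7],[45,4,0,0,0,0,0.7],[58,4,0,0,0,0,0.7],[68,4,0,0,0,0,0.7],[75,4,0,0,0,0,0.7],[80,4,0,0,0,0,0.7],[83,4,0,0,0,0,0.7],[83,4,0,0,0,0,0.7],[83,4,0,0,0,0,0.7]]'; python3 go.py 546.8 116 31 -2.3
python3 - <<'E'
from h import *
c=capture("scene");cv2.imwrite("pics/f.png",cv2.resize(c["frame"][170:260,290:430,::-1],None,fx=5,fy=5));
E
```

```text
time_s: 16.37
tool_pos: [547.8, 117.8, 35.0]
tcp_rot: [0.014, 0.706, -0.015, 0.708]
ft_force: [-4.1, -2.5, 4.6]
width: 0.714
t 16.37 pos [547.8 117.8  35. ] ang -2.4 w 0.714 F [-4.08 -2.52  4.56]
shift [ 4.  -1.8 -1. ] turn [-0.001  0.002  0.001]
```

View pics/f.png

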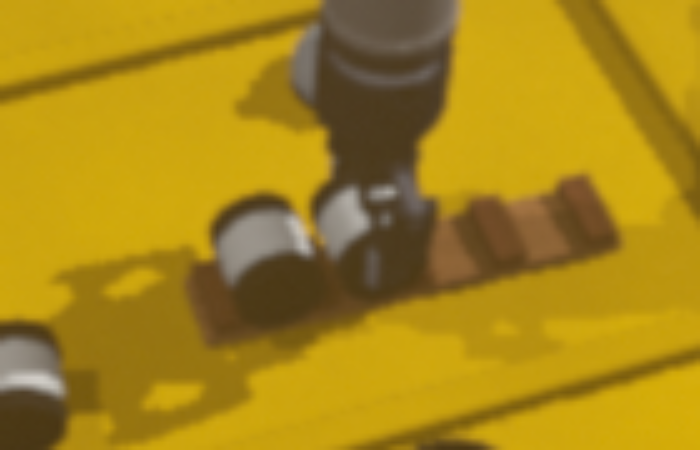

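```bash
python3 -m inch '[[0,-1,0,0,0,0,0.7],[0,-2,0,0,0,0,0.7],[1,-2,-1,0,0,0,0.7],[2,-2,-1,0,0,0,0.7],[2,-2,-1,0,0,0,0.7]]'; python3 go.py 546.8 116 31 -2.3
```

```text
time_s: 16.83
tool_pos: [548.7, 116.7, 33.8]
tcp_rot: [0.014, 0.705, -0.014, 0.709]
ft_force: [-4.5, -2.2, 11.7]
width: 0.721
t 16.83 pos [548.7 116.7  33.8] ang -2.3 w 0.721 F [-4.52 -2.24 11.75]
shift [ 2.8 -0.8 -1.9] turn [-0.001  0.006 -0.   ]
```

```bash
python3 -m inch '[[-2,-2,-1,0,0,0,0.7],[-1,-2,-1,0,0,0,0.7],[-1,-2,-1,0,0,0,0.6],[-1,-2,-1,0,0,0,0.4],[-1,-2,-1,0,0,0,0.1],[-1,-2,-1,0,0,0,0],[-1,-2,-1,0,0,0,0],[-13,-1,0,0,0,0,0],[-35,0,0,0,0,0,0],[-65,0,0,0,0,0,0],[-80,0,0,0,0,0,0],[-85,0,0,0,0,0,0],[-85,0,0,0,0,0,0]]'; python3 go.py 574.7 -232 110 1
python3 - <<'E'
from h import *
c=capture("scene");cv2.imwrite("pics/g.png",cv2.resize(c["frame"][170:260,290:430,::-1],None,fx=5,fy=5));
E
```

```text
time_s: 17.92
tool_pos: [547.5, 118.0, 117.5]
tcp_rot: [0.014, 0.705, -0.014, 0.709]
ft_force: [-0.0, -0.2, 0.4]
width: 0.998
t 17.92 pos [547.5 118.  117.5] ang -2.3 w 0.998 F [-0.03 -0.22  0.39]
shift [   7.4 -348.7   40.9] turn [-0.057  0.005 -0.001]
```

View pics/g.png

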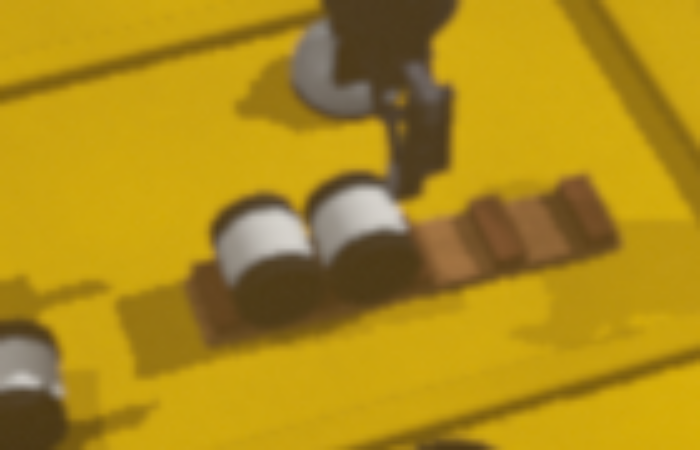

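```bash
python3 -m inch '[[0,-10,1,0,0,0,0],[2,-32,4,-0.01,0,0,0],[4,-62,7,-0.01,0,0,0],[7,-95,11,-0.02,0,0,0],[7,-128,15,-0.02,0,0,0],[7,-161,19,-0.03,0,0,0],[7,-194,23,-0.03,0,0,0],[7,-227,27,-0.04,0,0,0],[7,-260,31,-0.04,0,0,0],[7,-293,34,-0.05,0,0,0],[7,-322,38,-0.057,0,0,0],[7,-341,40,-0.057,0,0,0],[7,-349,41,-0.057,0.005,0,0],[7,-349,41,-0.057,0.005,0,0],[7,-349,41,-0.057,0.005,0,0]]'
python3 - <<'E'
from h import *
c=capture("top")
for k in (4,):
  o,f,m=tubs(c,(225,150,335,205),41.5)
  for t in o: print(t[0].round(1),t[1].round(1),None if t[2] is None else round(t[2],1),t[3].round(1),t[4])
cv2.imwrite("pics/t1.png",cv2.resize(c["frame"][140:260,200:460,::-1],None,fx=3,fy=3))
E
python3 go.py 574.7 -232 16 1
```

```text
time_s: 19.22
tool_pos: [573.0, -231.8, 108.3]
tcp_rot: [-0.005, 0.709, 0.007, 0.705]
ft_force: [0.8, 1.3, -0.0]
width: 0.999
[296.6 179.9] [543.1  81.8] None [38.9 21.3] 749.4375
t 19.27 pos [ 573.5 -230.4  108.5] ang 1.1 w 0.999 F [ 0.44  1.16 -0.36]
shift [92.5 -1.8  1.5] turn [ 0.002 -0.004 -0.002]
```

View pics/t1.png

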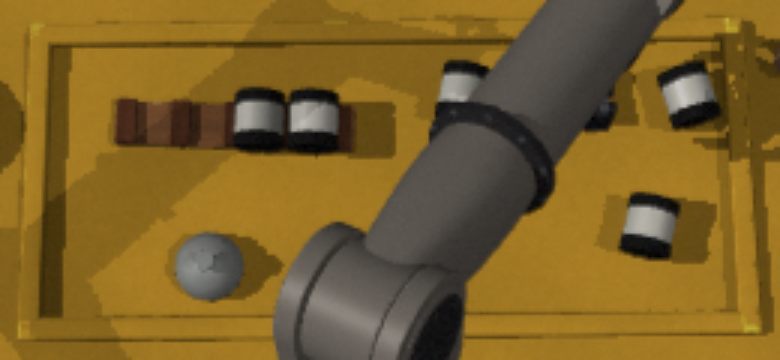

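```bash
python3 -m inch '[[15,-1,1,0,0,0,0.05],[40,-1,1,0,0,0,0.05],[67,-1,1,0,0,0,0.05],[86,-1,1,0,0,0,0.05],[92,-1,1,0,0,0,0.05],[92,-1,1,0,0,0,0.05],[92,-1,1,0,0,0,0.4],[92,-1,1,0,0,0,0.7],[92,-1,1,0,0,0,0.7],[92,-1,1,0,0,0,0.7],[92,-1,1,0,0,0,0.7],[92,-1,1,0,0,0,0.7],[82,-1,1,0,0,0,0.7],[62,-1,1,0,0,0,0.7],[42,-1,1,0,0,0,0.7],[25,-1,1,0,0,0,0.7],[15,-1,1,0,0,0,0.7],[15,-1,1,0,0,0,0.7],[15,-1,1,0,0,0,0.7],[15,-1,1,0,0,0,0.7]]'; python3 -m inch '[[0,0,0,0,0,0,0.7],[0,0,0,0,0,0,0.7]]'; python3 go.py 549 174 120 -2.3
```

```text
time_s: 20.93
tool_pos: [573.1, -233.1, 92.8]
tcp_rot: [-0.006, 0.709, 0.006, 0.705]
ft_force: [0.2, -0.0, -4.0]
width: 0.716
time_s: 21.1
tool_pos: [573.6, -233.3, 93.1]
tcp_rot: [-0.006, 0.709, 0.006, 0.705]
ft_force: [-0.5, -0.7, -3.6]
width: 0.719
t 21.1 pos [ 573.6 -233.3   93.1] ang 1.0 w 0.719 F [-0.53 -0.73 -3.55]
shift [-26.5 407.7 -17.8] turn [ 0.057 -0.005 -0.001]
```

Full. Carry to seat 3.

```bash
python3 -m inch '[[-6,8,0,0,0,0,0.7],[-14,28,-2,0.01,0,0,0.7],[-22,56,-3,0.01,0,0,0.7],[-27,84,-4,0.02,0,0,0.7],[-27,112,-5,0.02,0,0,0.7],[-27,140,-6,0.03,0,0,0.7],[-27,168,-7,0.03,0,0,0.7],[-27,196,-9,0.03,0,0,0.7],[-27,224,-10,0.04,0,0,0.7],[-27,252,-11,0.04,0,0,0.7],[-27,280,-12,0.05,0,0,0.7],[-27,308,-13,0.05,0,0,0.7],[-27,336,-15,0.057,0,0,0.7],[-27,362,-16,0.057,0,0,0.7],[-27,384,-17,0.057,0,0,0.7],[-27,400,-18,0.057,0,0,0.7],[-27,408,-18,0.057,-0.005,0,0.7],[-27,408,-18,0.057,-0.005,0,0.7],[-27,408,-18,0.057,-0.005,0,0.7]]'; python3 go.py 549 174 33 -2.3
```

```text
time_s: 22.68
tool_pos: [549.5, 173.2, 121.5]
tcp_rot: [0.013, 0.706, -0.015, 0.708]
ft_force: [-0.0, -0.2, -3.8]
width: 0.718
t 22.68 pos [549.5 173.2 121.5] ang -2.3 w 0.718 F [-0.02 -0.24 -3.81]
shift [88.5  0.9 -0.8] turn [0.001 0.003 0.002]
```

```bash
python3 -m inch '[[10,1,-1,0,0,0,0.7],[28,1,-1,0,0,0,0.7],[48,1,-1,0,0,0,0.7],[63,1,-1,0,0,0,0.7],[74,1,-1,0,0,0,0.7],[81,1,-1,0,0,0,0.7],[86,1,-1,0,0,0,0.7],[88,1,-1,0,0,0,0.7],[88,1,-1,0,0,0,0.7]]'; python3 go.py 549 174 31 -2.3
python3 - <<'E'
from h import *
c=capture("scene");cv2.imwrite("pics/i.png",cv2.resize(c["frame"][170:260,290:430,::-1],None,fx=5,fy=5));
E
```

```text
time_s: 23.43
tool_pos: [549.6, 175.1, 34.0]
tcp_rot: [0.014, 0.706, -0.014, 0.708]
ft_force: [-0.6, -0.4, -3.8]
width: 0.715
t 23.43 pos [549.6 175.1  34. ] ang -2.3 w 0.715 F [-0.58 -0.4  -3.82]
shift [ 3.  -1.1 -0.6] turn [ 0.     0.004 -0.001]
```

View pics/i.png

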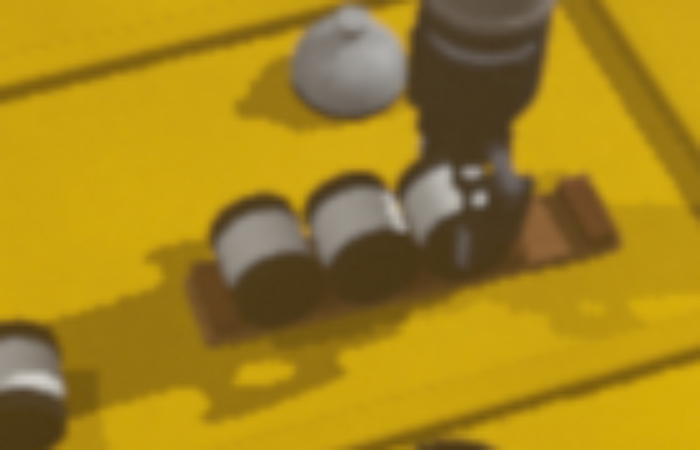

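Not yet touching, no contact with the neighbour; down 2–3 mm and release.

```bash
python3 -m inch '[[1,0,0,0,0,0,0.7],[2,0,0,0,0,0,0.7],[3,0,0,0,0,0,0.7],[3,0,0,0,0,0,0.7]]'; python3 -m inch '[[0,0,0,0,0,0,0.6],[0,0,0,0,0,0,0.4],[0,0,0,0,0,0,0.1],[0,0,0,0,0,0,0],[0,0,0,0,0,0,0],[-12,0,0,0,0,0,0],[-35,0,0,0,0,0,0],[-65,0,0,0,0,0,0],[-80,0,0,0,0,0,0],[-85,0,0,0,0,0,0],[-85,0,0,0,0,0,0]]'; python3 go.py 424.4 -309 110 -16
python3 - <<'E'
from h import *
c=capture("scene");cv2.imwrite("pics/j.png",cv2.resize(c["frame"][170:260,290:430,::-1],None,fx=5,fy=5));
E
```

```text
time_s: 23.82
tool_pos: [550.2, 175.6, 32.6]
tcp_rot: [0.015, 0.705, -0.013, 0.709]
ft_force: [-2.3, 0.6, 6.7]
width: 0.714
time_s: 24.73
tool_pos: [550.2, 175.0, 117.6]
tcp_rot: [0.015, 0.705, -0.014, 0.709]
ft_force: [1.1, -0.4, 0.0]
width: 0.996
t 24.73 pos [550.2 175.  117.6] ang -2.3 w 0.996 F [ 1.11 -0.4   0.02]
shift [   6.3 -488.6 -106.3] turn [ 0.239  0.006 -0.002]
```

View pics/j.png

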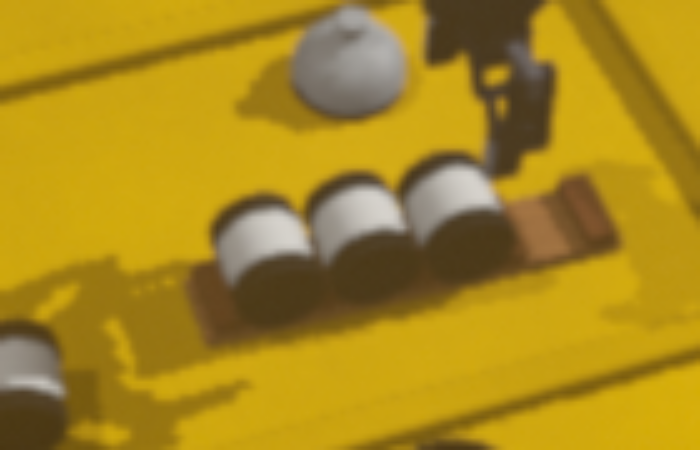

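```bash
python3 -m inch '[[0,-10,-2,0.01,0,0,0],[2,-32,-7,0.02,0,0,0],[4,-62,-13,0.03,0,0,0],[6,-95,-20,0.05,0,0,0],[6,-130,-28,0.06,0,0,0],[6,-165,-36,0.08,0,0,0],[6,-200,-43,0.1,0,0,0],[6,-235,-51,0.12,0,0,0],[6,-270,-58,0.14,0,0,0],[6,-305,-66,0.15,0,0,0],[6,-340,-74,0.17,0,0,0],[6,-375,-81,0.19,0,0,0],[6,-410,-89,0.2,0,0,0],[6,-442,-96,0.22,0,0,0],[6,-466,-101,0.23,0,0,0],[6,-482,-105,0.239,0,0,0],[6,-489,-106,0.239,0.006,0,0],[6,-489,-106,0.239,0.006,0,0],[6,-489,-106,0.239,0.006,0,0]]'; python3 go.py 424.4 -309 16 -16
```

```text
time_s: 26.37
tool_pos: [422.9, -308.4, 108.4]
tcp_rot: [0.099, 0.702, -0.098, 0.698]
ft_force: [-0.1, 0.0, -0.1]
width: 1.0
t 26.37 pos [ 422.9 -308.4  108.4] ang -16.0 w 1.0 F [-0.12  0.04 -0.08]
shift [92.4 -0.3  2.1] turn [ 0.    -0.005 -0.001]
```

```bash
python3 -m inch '[[15,0,2,0,0,0,0.05],[40,0,2,0,0,0,0.05],[67,0,2,0,0,0,0.05],[86,0,2,0,0,0,0.05],[92,0,2,0,0,0,0.05],[92,0,2,0,0,0,0.05],[92,0,2,0,0,0,0.4],[92,0,2,0,0,0,0.7],[92,0,2,0,0,0,0.7],[92,0,2,0,0,0,0.7],[92,0,2,0,0,0,0.7],[92,0,2,0,0,0,0.7],[82,0,2,0,0,0,0.7],[62,0,2,0,0,0,0.7],[42,0,2,0,0,0,0.7],[25,0,2,0,0,0,0.7],[15,0,2,0,0,0,0.7],[15,0,2,0,0,0,0.7],[15,0,2,0,0,0,0.7],[15,0,2,0,0,0,0.7]]'; python3 -m inch '[[0,0,0,0,0,0,0.7],[0,0,0,0,0,0,0.7]]'; python3 go.py 551.6 234 120 -2.3
```

```text
time_s: 28.03
tool_pos: [424.5, -309.3, 93.4]
tcp_rot: [0.099, 0.702, -0.098, 0.698]
ft_force: [0.4, -0.4, -0.6]
width: 0.714
time_s: 28.2
tool_pos: [424.5, -309.5, 93.3]
tcp_rot: [0.099, 0.702, -0.098, 0.698]
ft_force: [0.0, -0.0, -0.5]
width: 0.718
t 28.2 pos [ 424.5 -309.5   93.3] ang -16.0 w 0.718 F [ 0.01 -0.02 -0.51]
shift [-26.5 557.5 -27.6] turn [-0.239 -0.006 -0.001]
```

```bash
python3 go.py 545.4 84.2 135 -2.3
```

```text
t 28.2 pos [ 424.5 -309.5   93.3] ang -16.0 w 0.718 F [ 0.01 -0.02 -0.51]
shift [-41.8 411.8   7.6] turn [-0.239 -0.006 -0.001]
```

```bash
python3 -m inch '[[-8,8,0,0,0,0,0.7],[-20,28,0,-0.02,0,0,0.7],[-32,56,1,-0.03,0,0,0.7],[-40,84,1,-0.05,0,0,0.7],[-42,112,2,-0.07,0,0,0.7],[-42,140,3,-0.08,0,0,0.7],[-42,168,3,-0.1,0,0,0.7],[-42,196,4,-0.12,0,0,0.7],[-42,224,4,-0.13,0,0,0.7],[-42,252,5,-0.15,0,0,0.7],[-42,280,5,-0.17,0,0,0.7],[-42,308,6,-0.19,0,0,0.7],[-42,336,6,-0.21,0,0,0.7],[-42,362,7,-0.22,0,0,0.7],[-42,386,8,-0.239,0,0,0.7],[-42,403,8,-0.239,0,0,0.7],[-42,412,8,-0.239,-0.006,0,0.7],[-42,412,8,-0.239,-0.006,0,0.7],[-42,412,8,-0.239,-0.006,0,0.7]]'; python3 go.py 545.4 84.2 79 -2.3
python3 - <<'E'
from h import *
for n in("top","scene"):
    cv2.imwrite(f"pics/{n}_k.png",cv2.resize(capture(n)["frame"][140:300,190:480,::-1],None,fx=2.7,fy=2.7))
E
```

```text
time_s: 29.78
tool_pos: [546.0, 83.3, 136.1]
tcp_rot: [0.013, 0.706, -0.015, 0.708]
ft_force: [-0.1, -0.8, -0.4]
width: 0.718
t 29.78 pos [546.   83.3 136.1] ang -2.3 w 0.718 F [-0.05 -0.85 -0.4 ]
shift [57.1  1.  -0.7] turn [0.001 0.002 0.001]
```

View pics/scene_k.png

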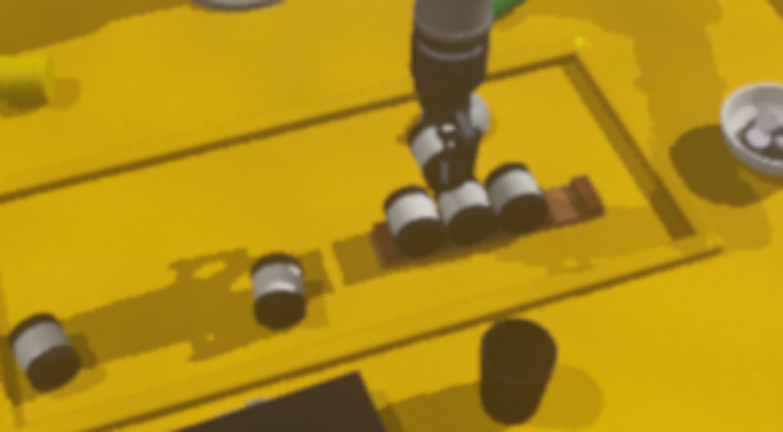

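```bash
python3 -m inch '[[8,1,-1,0,0,0,0.7],[22,1,-1,0,0,0,0.7],[36,1,-1,0,0,0,0.7],[46,1,-1,0,0,0,0.7],[52,1,-1,0,0,0,0.7],[55,1,-1,0,0,0,0.7],[57,1,-1,0,0,0,0.7],[57,1,-1,0,0,0,0.7],[57,1,-1,0,0,0,0.7]]'; python3 go.py 545.4 84.2 78 -2.3
python3 - <<'E'
from h import *
c=capture("scene");cv2.imwrite("pics/l.png",cv2.resize(c["frame"][170:260,290:430,::-1],None,fx=5,fy=5));
E
```

```text
time_s: 30.63
tool_pos: [545.6, 85.0, 80.0]
tcp_rot: [0.014, 0.706, -0.014, 0.708]
ft_force: [-2.6, 0.3, 2.7]
width: 0.716
t 30.63 pos [545.6  85.   80. ] ang -2.3 w 0.716 F [-2.64  0.31  2.72]
shift [ 2.  -0.8 -0.2] turn [-0.     0.003 -0.001]
```

View pics/l.png

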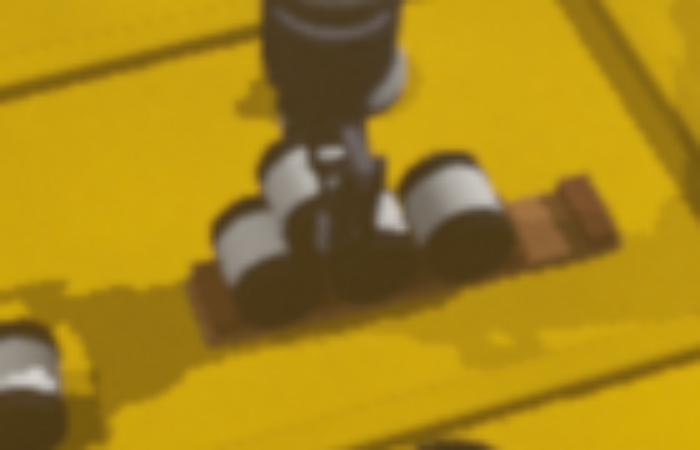

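Contact with ~3 N. Release slowly.

```bash
python3 -m inch '[[0,0,0,0,0,0,0.6],[0,0,0,0,0,0,0.4],[0,0,0,0,0,0,0.1],[0,0,0,0,0,0,0],[0,0,0,0,0,0,0],[-12,0,0,0,0,0,0],[-35,0,0,0,0,0,0],[-55,0,0,0,0,0,0],[-60,0,0,0,0,0,0],[-60,0,0,0,0,0,0]]' 50; python3 go.py 571.7 -361 110 16.1
python3 - <<'E'
from h import *
c=capture("scene");cv2.imwrite("pics/m.png",cv2.resize(c["frame"][170:260,290:430,::-1],None,fx=5,fy=5));
E
```

```text
time_s: 31.52
tool_pos: [547.5, 84.7, 141.7]
tcp_rot: [0.014, 0.704, -0.014, 0.71]
ft_force: [0.2, -0.1, -0.1]
width: 0.997
t 31.52 pos [547.5  84.7 141.7] ang -2.3 w 0.997 F [ 0.19 -0.12 -0.05]
shift [  31.6 -444.4   41.9] turn [-0.321  0.008  0.   ]
```

View pics/m.png

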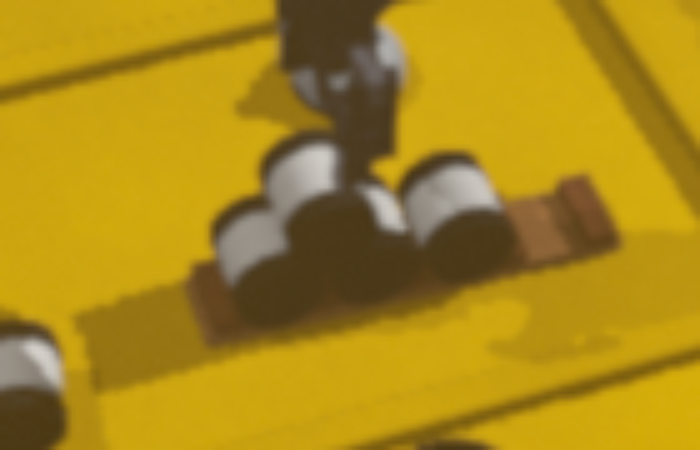

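```bash
python3 -m inch '[[0,-10,1,-0.01,0,0,0],[0,-32,3,-0.03,0,0,0],[0,-62,6,-0.05,0,0,0],[0,-95,9,-0.07,0,0,0],[0,-130,12,-0.1,0,0,0],[5,-165,16,-0.12,0,0,0],[10,-200,19,-0.15,0,0,0],[15,-235,22,-0.17,0,0,0],[20,-270,25,-0.2,0,0,0],[25,-305,29,-0.22,0,0,0],[31,-340,32,-0.25,0,0,0],[31,-375,35,-0.27,0,0,0],[31,-405,38,-0.3,0,0,0],[31,-428,40,-0.32,0,0,0],[31,-441,42,-0.321,0.008,0,0],[31,-444,42,-0.321,0.008,0,0],[31,-444,42,-0.321,0.008,0,0],[31,-444,42,-0.321,0.008,0,0]]'; python3 go.py 571.7 -361 16 16.1
```

```text
time_s: 33.07
tool_pos: [569.8, -358.6, 107.2]
tcp_rot: [-0.099, 0.702, 0.1, 0.698]
ft_force: [0.5, 0.3, -0.1]
width: 0.996
t 33.07 pos [ 569.8 -358.6  107.2] ang 16.2 w 0.996 F [ 0.54  0.29 -0.15]
shift [91.2 -3.1  1.7] turn [ 0.001 -0.006 -0.003]
```

```bash
python3 -m inch '[[15,-3,2,0,0,0,0.05],[40,-3,2,0,0,0,0.05],[67,-3,2,0,0,0,0.05],[85,-3,2,0,0,0,0.05],[91,-3,2,0,0,0,0.05],[91,-3,2,0,0,0,0.05],[91,-3,2,0,0,0,0.4],[91,-3,2,0,0,0,0.7],[91,-3,2,0,0,0,0.7],[91,-3,2,0,0,0,0.7],[91,-3,2,0,0,0,0.7],[91,-3,2,0,0,0,0.7],[82,-3,2,0,0,0,0.7],[62,-3,2,0,0,0,0.7],[42,-3,2,0,0,0,0.7],[25,-3,2,0,0,0,0.7],[15,-3,2,0,0,0,0.7],[15,-3,2,0,0,0,0.7],[15,-3,2,0,0,0,0.7],[15,-3,2,0,0,0,0.7]]' 60; python3 -m inch '[[0,0,0,0,0,0,0.7],[0,0,0,0,0,0,0.7]]'; python3 go.py 551.6 234 180 -2.3
```

```text
time_s: 34.73
tool_pos: [571.2, -362.0, 91.4]
tcp_rot: [-0.098, 0.703, 0.1, 0.697]
ft_force: [-0.4, -0.2, -3.9]
width: 0.715
time_s: 34.9
tool_pos: [571.6, -362.2, 91.8]
tcp_rot: [-0.099, 0.703, 0.099, 0.697]
ft_force: [-0.6, 0.1, -4.0]
width: 0.715
t 34.9 pos [ 571.6 -362.2   91.8] ang 16.1 w 0.715 F [-0.63  0.12 -4.04]
shift [-87.9 578.6 145.4] turn [ 0.321 -0.008 -0.001]
```

```bash
python3 -m inch '[[-10,6,2,0,0,0,0.7],[-30,22,6,0.01,0,0,0.7],[-55,48,12,0.02,0,0,0.7],[-75,78,20,0.04,0,0,0.7],[-86,108,27,0.06,0,0,0.7],[-88,138,35,0.07,0,0,0.7],[-88,170,43,0.09,0,0,0.7],[-88,202,51,0.11,0,0,0.7],[-88,234,59,0.13,0,0,0.7],[-88,266,67,0.15,0,0,0.7],[-88,298,75,0.17,0,0,0.7],[-88,330,83,0.19,0,0,0.7],[-88,362,91,0.2,0,0,0.7],[-88,394,99,0.22,0,0,0.7],[-88,426,107,0.24,0,0,0.7],[-88,458,115,0.26,0,0,0.7],[-88,490,123,0.28,0,0,0.7],[-88,516,130,0.3,0,0,0.7],[-88,536,135,0.31,0,0,0.7],[-88,548,138,0.321,0,0,0.7]]' ; python3 go.py 551.6 234 120 -2.3
```

```text
time_s: 36.57
tool_pos: [552.2, 207.2, 181.1]
tcp_rot: [0.013, 0.709, -0.012, 0.705]
ft_force: [-0.4, -0.4, -3.8]
width: 0.72
t 36.57 pos [552.2 207.2 181.1] ang -2.0 w 0.72 F [-0.36 -0.41 -3.84]
shift [61.1 26.7 -1.2] turn [ 0.005 -0.006 -0.001]
```

```bash
python3 -m inch '[[2,10,0,0.005,0,0,0.7],[15,20,-1,0.005,-0.006,0,0.7],[35,26,-1,0.005,-0.006,0,0.7],[52,27,-1,0.005,-0.006,0,0.7],[60,27,-1,0.005,-0.006,0,0.7],[61,27,-1,0.005,-0.006,0,0.7],[61,27,-1,0.005,-0.006,0,0.7],[61,27,-1,0.005,-0.006,0,0.7]]'; python3 go.py 551.6 234 34 -2.3
```

```text
time_s: 37.23
tool_pos: [554.5, 228.3, 121.0]
tcp_rot: [0.016, 0.706, -0.017, 0.708]
ft_force: [-0.1, -0.6, -3.6]
width: 0.715
t 37.23 pos [554.5 228.3 121. ] ang -2.7 w 0.715 F [-0.07 -0.65 -3.58]
shift [87.   5.7 -3.4] turn [-0.006  0.003  0.001]
```

```bash
python3 -m inch '[[10,4,-2,-0.006,0,0,0.7],[28,6,-3,-0.006,0,0,0.7],[45,6,-3,-0.006,0,0,0.7],[55,6,-3,-0.006,0,0,0.7],[60,6,-3,-0.006,0,0,0.7],[60,6,-3,-0.006,0,0,0.7],[60,6,-3,-0.006,0,0,0.7]]'; python3 go.py 551.6 234 34 -2.3
```

```text
time_s: 37.82
tool_pos: [551.2, 234.9, 60.2]
tcp_rot: [0.013, 0.706, -0.014, 0.708]
ft_force: [0.9, 0.2, -3.1]
width: 0.716
t 37.82 pos [551.2 234.9  60.2] ang -2.2 w 0.716 F [ 0.86  0.17 -3.12]
shift [26.2 -0.9  0.4] turn [0.001 0.002 0.001]
```

```bash
python3 -m inch '[[8,0,0,0,0,0,0.7],[16,0,0,0,0,0,0.7],[22,0,0,0,0,0,0.7],[25,0,0,0,0,0,0.7],[27,0,0,0,0,0,0.7],[28,0,0,0,0,0,0.7],[28,0,0,0,0,0,0.7]]'; python3 go.py 551.6 234 34 -2.3
python3 - <<'E'
from h import *
c=capture("scene");cv2.imwrite("pics/n.png",cv2.resize(c["frame"][170:260,290:430,::-1],None,fx=5,fy=5));
E
```

```text
time_s: 38.4
tool_pos: [550.2, 235.3, 32.4]
tcp_rot: [0.013, 0.707, -0.014, 0.707]
ft_force: [-4.0, 0.3, 2.7]
width: 0.713
t 38.4 pos [550.2 235.3  32.4] ang -2.2 w 0.713 F [-3.95  0.3   2.73]
shift [-1.6 -1.3  1.4] turn [ 0.002 -0.     0.001]
```

View pics/n.png

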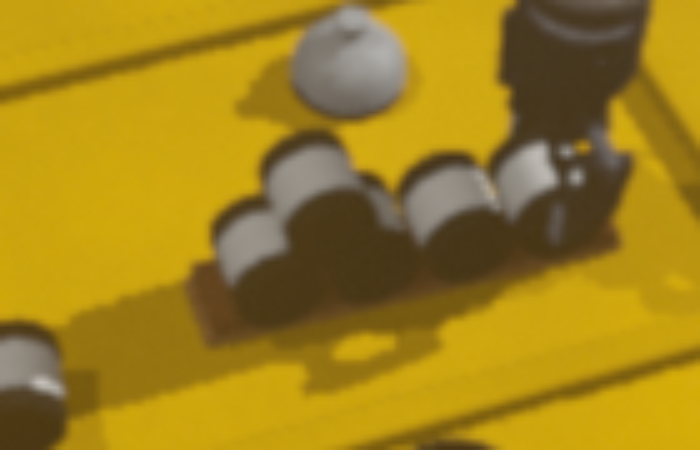

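Seated. Release, rise well above the pile.

```bash
python3 -m inch '[[0,0,0,0,0,0,0.6],[0,0,0,0,0,0,0.4],[0,0,0,0,0,0,0.1],[0,0,0,0,0,0,0],[0,0,0,0,0,0,0],[-12,0,0,0,0,0,0],[-35,0,0,0,0,0,0],[-65,0,0,0,0,0,0],[-95,0,0,0,0,0,0],[-115,0,0,0,0,0,0],[-120,0,0,0,0,0,0],[-120,0,0,0,0,0,0]]' 50; python3 go.py 577 -110 150 -12.5
python3 - <<'E'
from h import *
for n in("top","scene"):
    cv2.imwrite(f"pics/{n}_o.png",cv2.resize(capture(n)["frame"][140:300,190:480,::-1],None,fx=2.7,fy=2.7))
E
```

```text
time_s: 39.45
tool_pos: [552.5, 235.4, 154.5]
tcp_rot: [0.014, 0.705, -0.014, 0.709]
ft_force: [-0.3, -1.0, 0.2]
width: 1.001
t 39.45 pos [552.5 235.4 154.5] ang -2.2 w 1.001 F [-0.28 -1.02  0.17]
shift [   4.5 -344.2   38. ] turn [ 0.179  0.006 -0.001]
```

View pics/scene_o.png

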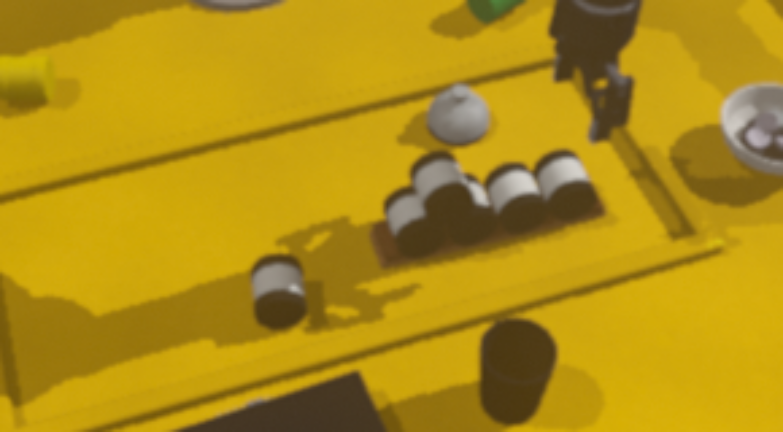

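View pics/top_o.png

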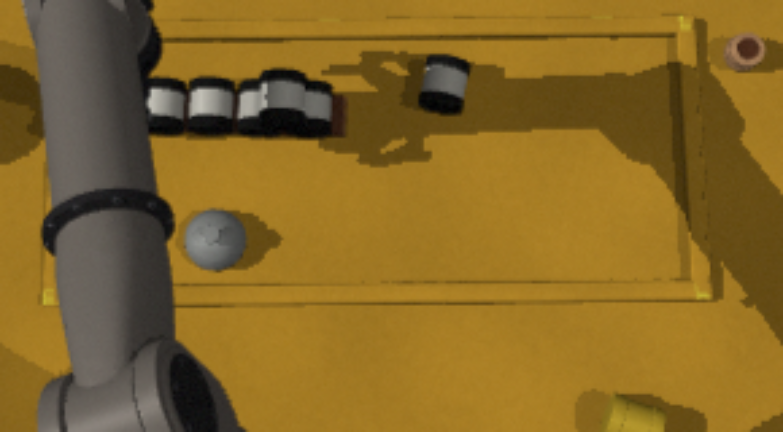

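```bash
python3 -m inch '[[0,-10,1,0.01,0,0,0],[0,-32,3,0.02,0,0,0],[0,-62,7,0.03,0,0,0],[0,-95,10,0.05,0,0,0],[0,-128,14,0.06,0,0,0],[0,-161,18,0.08,0,0,0],[0,-194,21,0.1,0,0,0],[0,-227,25,0.12,0,0,0],[0,-260,29,0.14,0,0,0],[4,-290,32,0.15,0,0,0],[15,-316,35,0.17,0,0,0],[30,-334,37,0.179,0,0,0],[40,-344,38,0.179,0.006,0,0],[45,-344,38,0.179,0.006,0,0],[45,-344,38,0.179,0.006,0,0],[45,-344,38,0.179,0.006,0,0]]'; python3 go.py 576.5 -110.5 16 -12.5
```

```text
time_s: 40.88
tool_pos: [575.1, -107.8, 106.5]
tcp_rot: [0.076, 0.705, -0.076, 0.701]
ft_force: [0.1, 0.4, 0.7]
width: 0.999
t 40.88 pos [ 575.1 -107.8  106.5] ang -12.3 w 0.999 F [0.13 0.35 0.75]
shift [90.5 -2.2  2.6] turn [ 0.003 -0.007  0.001]
```

```bash
python3 -m inch '[[15,-2,2,0,0,0,0.05],[40,-2,2,0,0,0,0.05],[67,-2,2,0,0,0,0.05],[85,-2,2,0,0,0,0.05],[90,-2,2,0,0,0,0.05],[90,-2,2,0,0,0,0.05],[90,-2,2,0,0,0,0.4],[90,-2,2,0,0,0,0.7],[90,-2,2,0,0,0,0.7],[90,-2,2,0,0,0,0.7],[90,-2,2,0,0,0,0.7],[90,-2,2,0,0,0,0.7],[80,-2,2,0,0,0,0.7],[60,-2,2,0,0,0,0.7],[30,-2,2,0,0,0,0.7],[0,-2,2,0,0,0,0.7],[-30,-2,2,0,0,0,0.7],[-55,-2,2,0,0,0,0.7],[-70,-2,2,0,0,0,0.7],[-70,-2,2,0,0,0,0.7]]' 50; python3 go.py 550.2 204.2 180 -2.3
```

```text
time_s: 42.55
tool_pos: [579.3, -113.8, 181.9]
tcp_rot: [0.076, 0.702, -0.078, 0.704]
ft_force: [0.9, -0.9, -0.5]
width: 0.717
t 42.55 pos [ 579.3 -113.8  181.9] ang -12.5 w 0.717 F [ 0.86 -0.92 -0.49]
shift [  1.  304.1 -97.3] turn [-0.178  0.003  0.002]
```

```bash
python3 -m inch '[[0,8,-3,0,0,0,0.7],[0,28,-9,-0.02,0,0,0.7],[0,54,-17,-0.03,0,0,0.7],[0,82,-26,-0.05,0,0,0.7],[0,110,-35,-0.07,0,0,0.7],[0,138,-44,-0.08,0,0,0.7],[0,166,-53,-0.1,0,0,0.7],[0,194,-62,-0.12,0,0,0.7],[0,222,-71,-0.13,0,0,0.7],[0,250,-80,-0.15,0,0,0.7],[0,274,-88,-0.16,0,0,0.7],[0,292,-94,-0.178,0,0,0.7],[0,302,-97,-0.178,0.003,0,0.7],[0,304,-97,-0.178,0.003,0.002,0.7],[0,304,-97,-0.178,0.003,0.002,0.7],[0,304,-97,-0.178,0.003,0.002,0.7]]'; python3 go.py 550.2 204.2 79 -2.3
python3 - <<'E'
from h import *
c=capture("scene");cv2.imwrite("pics/p.png",cv2.resize(c["frame"][140:260,290:430,::-1],None,fx=5,fy=5));
E
```

```text
time_s: 43.88
tool_pos: [548.5, 202.5, 176.9]
tcp_rot: [0.015, 0.71, -0.016, 0.704]
ft_force: [-0.6, -0.8, -0.8]
width: 0.718
t 43.88 pos [548.5 202.5 176.9] ang -2.5 w 0.718 F [-0.57 -0.75 -0.77]
shift [97.9  1.9  2.4] turn [-0.003 -0.008  0.001]
```

View pics/p.png

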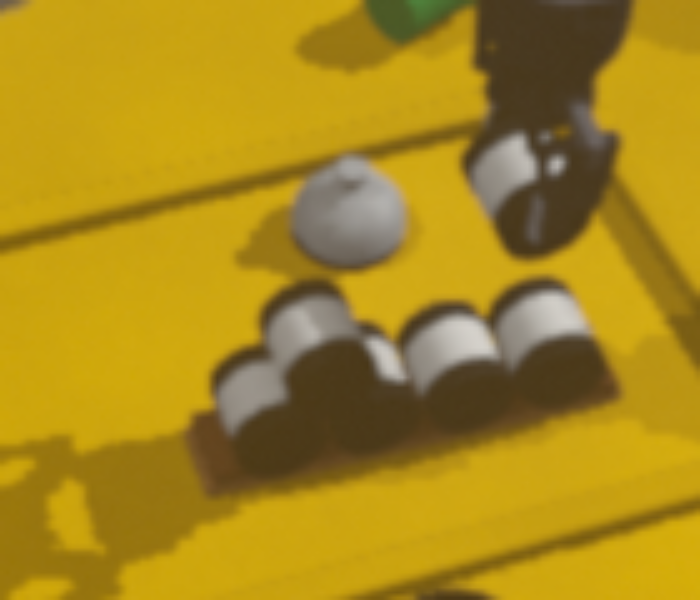

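```bash
python3 -m inch '[[10,2,2,0,0,0,0.7],[30,2,2,0,-0.008,0,0.7],[52,2,2,0,-0.008,0,0.7],[70,2,2,0,-0.008,0,0.7],[80,2,2,0,-0.008,0,0.7],[85,2,2,0,-0.008,0,0.7],[85,2,2,0,-0.008,0,0.7],[85,2,2,0,-0.008,0,0.7]]'; python3 go.py 550.2 204.2 79 -2.3
```

```text
time_s: 44.6
tool_pos: [550.2, 207.0, 92.7]
tcp_rot: [0.015, 0.707, -0.014, 0.707]
ft_force: [0.5, -0.1, -1.6]
width: 0.719
t 44.6 pos [550.2 207.   92.7] ang -2.3 w 0.719 F [ 0.49 -0.07 -1.61]
shift [13.7 -2.9  0.1] turn [-0.001  0.001 -0.001]
```

```bash
python3 -m inch '[[3,-2,0,0,0,0,0.7],[7,-2,0,0,0,0,0.7],[10,-2,0,0,0,0,0.7],[12,-2,0,0,0,0,0.7],[13,-2,0,0,0,0,0.7],[13,-2,0,0,0,0,0.7]]'; python3 go.py 550.2 204.2 79 -2.3
python3 - <<'E'
from h import *
c=capture("scene");cv2.imwrite("pics/q.png",cv2.resize(c["frame"][140:260,290:430,::-1],None,fx=5,fy=5));
E
```

```text
time_s: 45.1
tool_pos: [550.3, 205.3, 80.1]
tcp_rot: [0.015, 0.706, -0.014, 0.708]
ft_force: [-1.0, -0.1, 4.0]
width: 0.72
t 45.1 pos [550.3 205.3  80.1] ang -2.3 w 0.72 F [-0.98 -0.12  4.  ]
shift [ 1.1 -1.1 -0.1] turn [-0.     0.002 -0.002]
```

View pics/q.png

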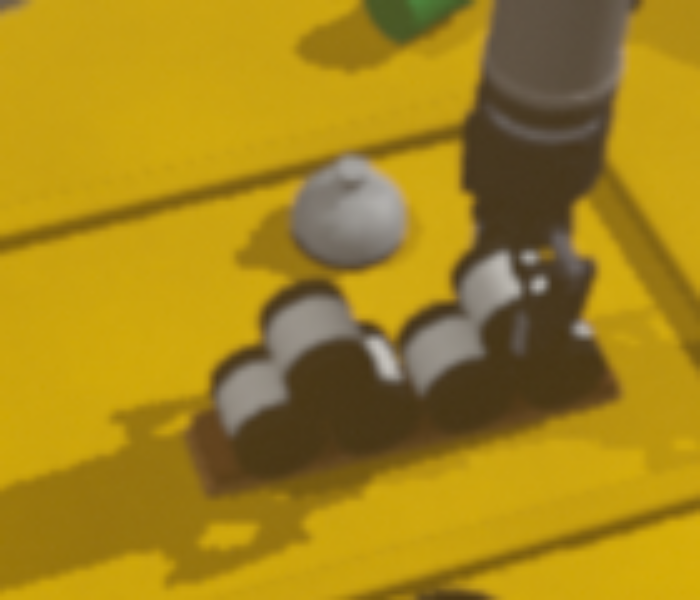

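```bash
python3 -m inch '[[0,0,0,0,0,0,0.6],[0,0,0,0,0,0,0.4],[0,0,0,0,0,0,0.1],[0,0,0,0,0,0,0],[0,0,0,0,0,0,0],[-12,0,0,0,0,0,0],[-35,0,0,0,0,0,0],[-65,0,0,0,0,0,0],[-90,0,0,0,0,0,0],[-100,0,0,0,0,0,0],[-100,0,0,0,0,0,0],[-100,-40,-40,0,0,0,0],[-100,-80,-80,0,0,0,0],[-100,-110,-110,0,0,0,0],[-100,-120,-120,0,0,0,0],[-100,-120,-120,0,0,0,0]]'; python3 go.py 384 187 180 -2.3
python3 - <<'E'
from h import *
for n in("top","scene"):
    cv2.imwrite(f"pics/{n}_r.png",cv2.resize(capture(n)["frame"][140:300,190:480,::-1],None,fx=2.7,fy=2.7))
E
```

```text
time_s: 46.48
tool_pos: [415.6, 83.6, 175.4]
tcp_rot: [0.016, 0.712, -0.017, 0.702]
ft_force: [-0.8, -0.2, 0.2]
width: 0.997
t 46.48 pos [415.6  83.6 175.4] ang -2.7 w 0.997 F [-0.78 -0.15  0.2 ]
shift [ -4.3 101.9 -36.4] turn [-0.006 -0.014  0.002]
```

View pics/scene_r.png

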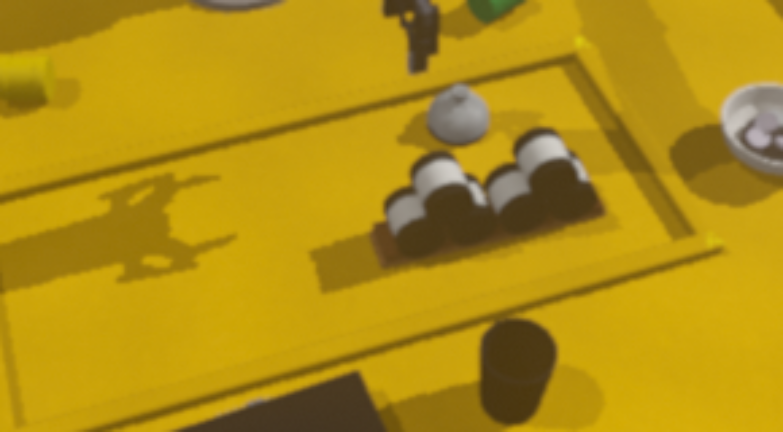

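View pics/top_r.png

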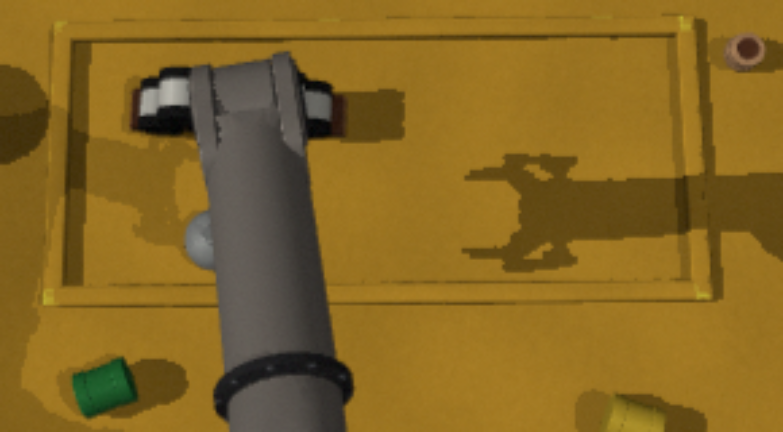

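```bash
python3 -m inch '[[0,-20,0,0,0,0,0.5],[0,-60,0,0,0,0,1],[0,-100,0,0,0,0,1],[0,-140,0,0,0,0,1],[0,-180,0,0,0,0,1],[0,-220,0,0,0,0,1],[0,-250,0,0,0,0,1],[0,-270,0,0,0,0,1],[0,-270,0,0,0,0,1]]'
python3 - <<'E'
from h import *
c=capture("top"); cv2.imwrite("pics/top_s.png",cv2.resize(c["frame"][145:265,205:335,::-1],None,fx=5,fy=5,interpolation=cv2.INTER_CUBIC))
c2=capture("scene");cv2.imwrite("pics/scene_s.png",cv2.resize(c2["frame"][150:250,300:430,::-1],None,fx=6,fy=6,interpolation=cv2.INTER_CUBIC))
Rk=Rot.from_euler('z',-2.3,degrees=True).as_matrix();o=np.array([548,144.5,0])
for q in [(0,-90,41.5),(0,-30,41.5),(0,30,41.5),(0,90,41.5),(0,-60,89),(0,60,89)]:
    w=Rk@np.array(q,float)+o
    print(q,w.round(1),((proj(c,w)-[205,145]+.5)*5-.5).round(0),((proj(c2,w)-[300,150]+.5)*6-.5).round(0))
E
```

```text
time_s: 47.33
tool_pos: [414.3, -185.2, 178.9]
tcp_rot: [0.015, 0.707, -0.018, 0.707]
ft_force: [-0.0, -0.2, 0.2]
width: 0.001
(0, -90, 41.5) [544.4  54.6  41.5] [501. 174.] [255. 431.]
(0, -30, 41.5) [546.8 114.5  41.5] [410. 172.] [368. 404.]
(0, 30, 41.5) [549.2 174.5  41.5] [319. 169.] [480. 378.]
(0, 90, 41.5) [551.6 234.4  41.5] [229. 166.] [591. 352.]
(0, -60, 89) [545.6  84.5  89. ] [451. 155.] [317. 357.]
(0, 60, 89) [550.4 204.5  89. ] [264. 150.] [547. 304.]
```

View pics/top_s.png

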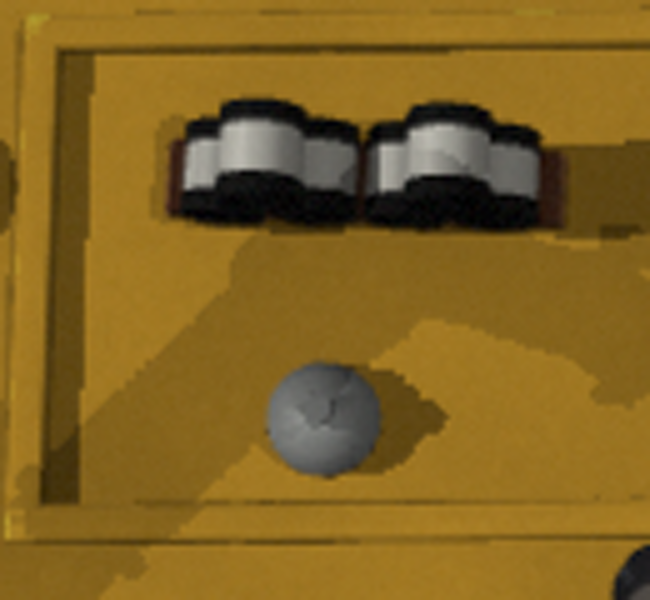

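View pics/scene_s.png

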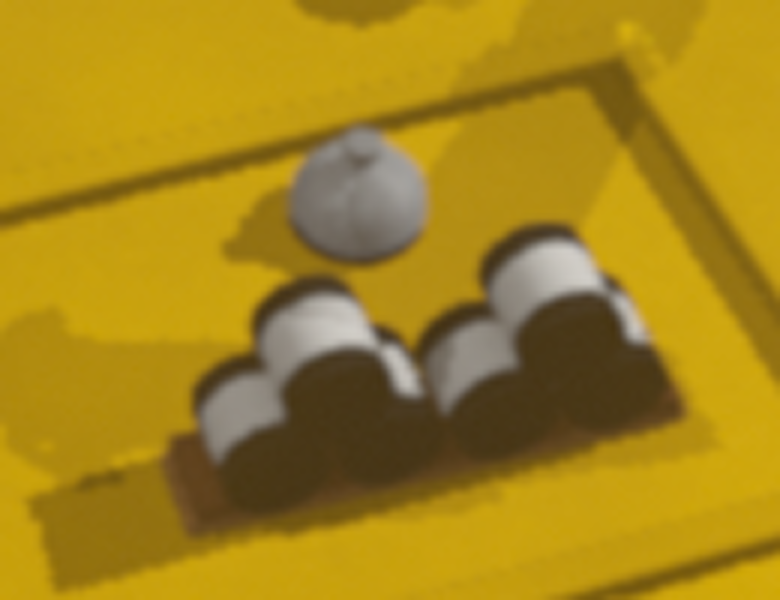

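Run:
```python
from h import *
c=capture("top");c2=capture("scene")
Z=lambda p,k,o:(np.array(p)+.5)/k-.5+o
for p in((318,408),(322,412)): print(ray(c,*Z(p,5,[205,145]),60))
for p in((361,137),(361,145)): print(ray(c2,*Z(p,6,[300,150]),60))
# dome silhouette
print("dome", ray(c,*Z((325,420),5,[205,145]),18), ray(c2,*Z((358,205),6,[300,150]),15))
cv2.imwrite("pics/bell.png",np.hstack([cv2.resize(c["frame"][210:250,250:290,::-1],(400,400),interpolation=cv2.INTER_CUBIC),cv2.resize(c2["frame"][165:205,340:380,::-1],(400,400),interpolation=cv2.INTER_CUBIC)]))
for x,y in((378,185),(382,185),(386,185),(390,185)): print(x,y,((proj(c,(x,y,60))-[250,210]+.5)*10).round(0),((proj(c2,(x,y,60))-[340,165]+.5)*10+[400,0]).round(0))
```

```text
[387.13370541 171.0763579   60.        ]
[384.52744088 168.48429562  60.        ]
[387.49938731 173.51711139  60.        ]
[393.09814754 171.25879103  60.        ]
dome [385.37777056 171.40827468  18.        ] [395.41419277 171.64155167  15.        ]
378 185 [143. 196.] [624.  51.]
382 185 [143. 183.] [629.  60.]
386 185 [143. 171.] [634.  68.]
390 185 [144. 159.] [638.  76.]
```

View pics/bell.png

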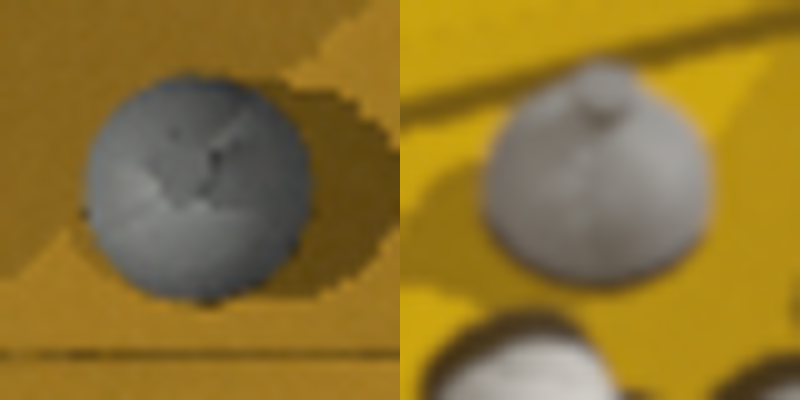

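```bash
python3 go.py 387 171 90 -2.3
```

```text
t 47.53 pos [ 414.9 -177.9  178.2] ang -2.1 w -0.003 F [ 0.22 -0.27  1.7 ]
shift [ 88.7 347.5 -40.6] turn [ 0.003 -0.001 -0.001]
```

```bash
python3 -m inch '[[0,10,-2,0,0,0,1],[0,35,-5,0,0,0,1],[0,65,-9,0,0,0,1],[0,98,-12,0,0,0,1],[0,131,-16,0,0,0,1],[0,164,-20,0,0,0,1],[0,197,-24,0,0,0,1],[0,230,-28,0,0,0,1],[10,263,-32,0,0,0,1],[25,295,-36,0,0,0,1],[45,322,-39,0,0,0,1],[65,340,-41,0,0,0,1],[80,347,-41,0,0,0,1],[88,347,-41,0,0,0,1],[88,347,-41,0,0,0,1],[88,347,-41,0,0,0,1]]'; python3 go.py 387 171 62 -2.3;python3 - <<'E'
from h import *
c2=capture("scene");cv2.imwrite("pics/b2.png",cv2.resize(c2["frame"][130:230,300:430,::-1],None,fx=6,fy=6,interpolation=cv2.INTER_CUBIC))
p=state()['tool_pos'];print((proj(c2,p)-[300,130]+.5)*6,(proj(c2,(p[0],p[1],60))-[300,130]+.5)*6)
E
```

```text
time_s: 48.87
tool_pos: [386.5, 168.6, 91.1]
tcp_rot: [0.014, 0.707, -0.014, 0.707]
ft_force: [-0.8, -0.4, 0.4]
width: -0.001
t 48.87 pos [386.5 168.6  91.1] ang -2.3 w -0.001 F [-0.81 -0.39  0.35]
shift [29.1  2.4  0.4] turn [ 0.001 -0.    -0.   ]
[356.45245477 217.36002087] [352.77720181 259.40934089]
```

View pics/b2.png

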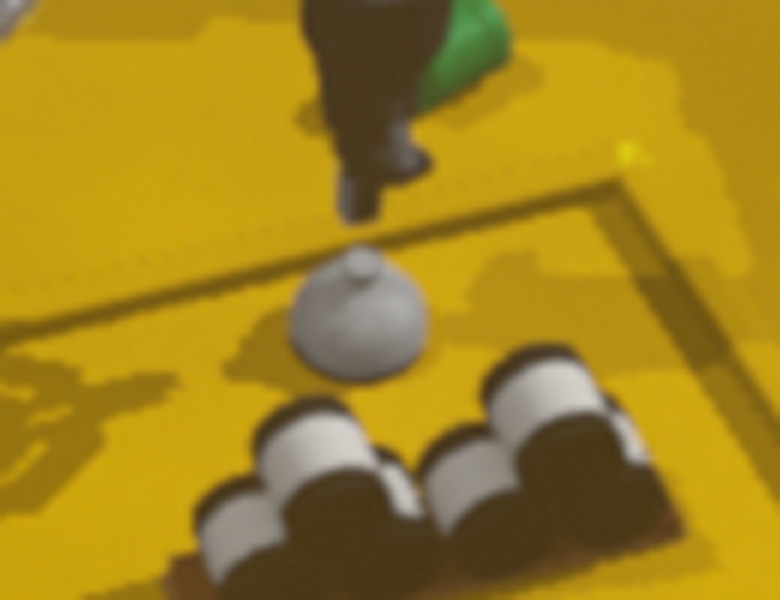

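```bash
python3 -m inch '[[8,3,0,0,0,0,1],[18,3,0,0,0,0,1],[26,3,0,0,0,0,1],[30,3,0,0,0,0,1],[33,3,0,0,0,0,1],[36,3,0,0,0,0,1],[38,3,0,0,0,0,1],[38,3,0,0,0,0,1]]'; python3 go.py 387 172 51 -2.3
```

```text
time_s: 49.58
tool_pos: [386.7, 171.4, 53.0]
tcp_rot: [0.014, 0.707, -0.014, 0.707]
ft_force: [-1.9, -1.0, 5.3]
width: -0.0
t 49.58 pos [386.7 171.4  53. ] ang -2.3 w -0.0 F [-1.88 -1.    5.29]
shift [2.  0.6 0.2] turn [-0.    -0.001 -0.001]
```

Nearly at the stop (5.3 N); push a few mm further.

```bash
python3 -m inch '[[1,0,0,0,0,0,1],[2,0,0,0,0,0,1],[3,0,0,0,0,0,1],[3,0,0,0,0,0,1],[3,0,0,0,0,0,1]]'; python3 -m inch '[[1,0,0,0,0,0,1],[1,0,0,0,0,0,1]]'; python3 go.py 387 172 51 -2.3
python3 - <<'E'
from h import *
c2=capture("scene");cv2.imwrite("pics/b3.png",cv2.resize(c2["frame"][130:230,300:430,::-1],None,fx=6,fy=6,interpolation=cv2.INTER_CUBIC))
E
```

```text
time_s: 50.0
tool_pos: [386.8, 171.5, 51.8]
tcp_rot: [0.015, 0.707, -0.014, 0.707]
ft_force: [-6.7, -3.7, 19.4]
width: -0.001
time_s: 50.17
tool_pos: [386.9, 171.5, 51.6]
tcp_rot: [0.015, 0.708, -0.014, 0.706]
ft_force: [-8.7, -5.0, 28.3]
width: -0.0
t 50.17 pos [386.9 171.5  51.6] ang -2.3 w -0.0 F [-8.71 -4.96 28.33]
shift [0.6 0.5 0.1] turn [-0.    -0.002 -0.002]
```

View pics/b3.png

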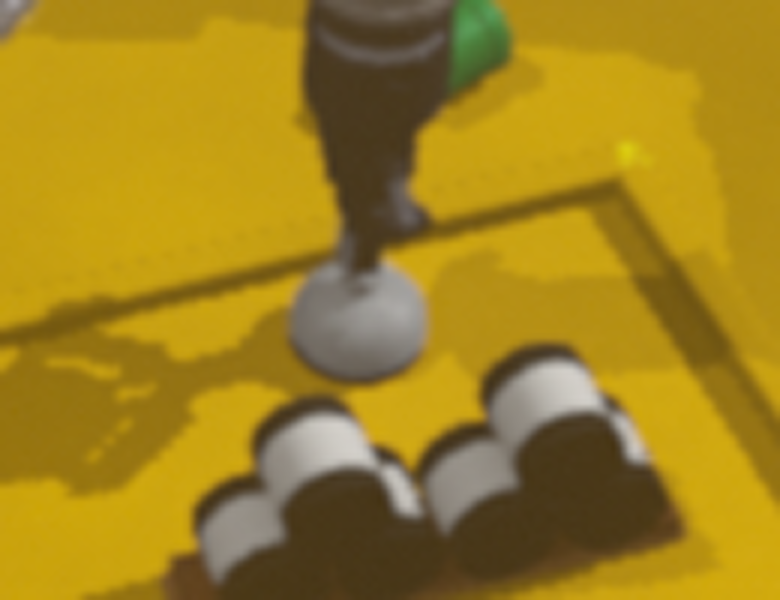

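```bash
python3 -m inch '[[-3,0,0,0,0,0,1],[-10,0,0,0,0,0,1],[-30,0,0,0,0,0,1],[-60,0,0,0,0,0,1],[-95,0,0,0,0,0,1],[-120,0,0,0,0,0,1],[-125,-30,0,0,0,0,1],[-125,-65,0,0,0,0,1],[-125,-100,0,0,0,0,1],[-125,-135,0,0,0,0,1],[-125,-170,0,0,0,0,1],[-125,-205,0,0,0,0,1],[-125,-240,0,0,0,0,1],[-125,-270,0,0,0,0,1],[-125,-290,0,0,0,0,1],[-125,-300,0,0,0,0,1],[-125,-300,0,0,0,0,1],[-125,-300,0,0,0,0,1]]'
python3 - <<'E'
from h import *
cv2.imwrite("pics/b4.png",cv2.resize(capture("scene")["frame"][130:230,300:430,::-1],None,fx=6,fy=6,interpolation=cv2.INTER_CUBIC))
cv2.imwrite("pics/b5.png",capture("top")["frame"][:,:,::-1])
s=state();print(s['ft_force'],s['time_s'],s['tool_pos'])
E
```

```text
time_s: 51.72
tool_pos: [375.4, -128.0, 173.8]
tcp_rot: [0.015, 0.707, -0.014, 0.707]
ft_force: [0.4, -0.6, -0.9]
width: -0.001
[-0.08632525  0.63495766 -0.38142154] 51.8167 [ 375.32291439 -126.71265024  173.65583447]
```

View pics/b4.png

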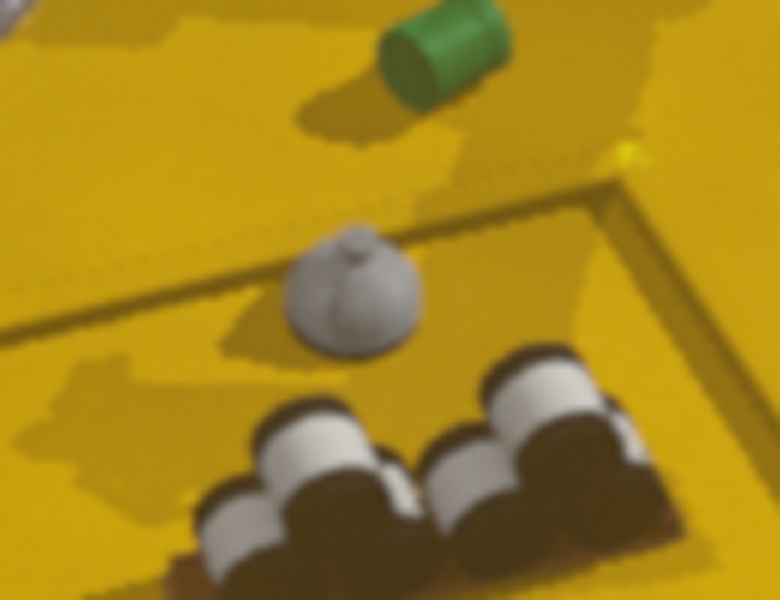

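View pics/b5.png

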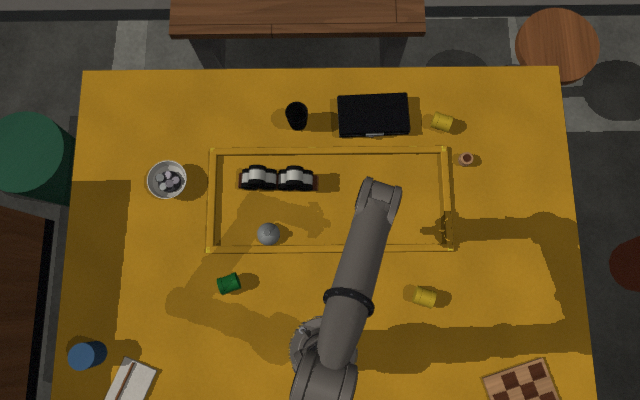

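```bash
python3 -c "
from workcell import *
print(close_job())"
```

```text
the job is handed in; nothing more can be done
None
```

The job is handed in at about 52 s on the robot's clock. The tubs are piled in the rack and the bell was pressed to its stop.

- **Sorting:** Each of the six tubs was weighed at the wrist. Four read about 3.6–4.8 N and were full; two read about 0.5–1.1 N and were empty.
- **Pile:** The four full tubs lie in the four seats. The empties are saddled over the first/second and third/fourth seats. Both camera views, taken before the press and after the release, show all six in place. By eye, the saddled tubs lie within about 1 px (3 mm) of where a centred tub should appear. I did not measure the exact heights or the contact forces on the seats.
- **Bell:** I located the plunger again and pressed with closed fingers. The spring read 5.3 N at z = 53.0 mm, then the force rose stiffly to 28 N at 51.6 mm. The stop should be at about 52 mm, so I take it as fully down. After release the plunger looks up again in the last picture.
- **Bystanders:** They stand where they were, by eye in the last picture, and the robot is clear of everything.
- **Disagreements:**
  - The rack's y position came out 2 mm less from the placed tubs than from the first image, so I corrected it for the last two seats and the two saddles.
  - The second tub went down slightly off its seat, with up to 16 N of contact, and settled in once released.
  - After the press, the bell stood roughly a centimetre closer to the robot than before. I don't know whether this was the announced knock or came from my press.

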